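# Face up the labelled pots at the aisle lip

### The job

Two empty square pots with white clip-on labels stand anyhow on the bench: slide them up against the galvanised front lip, one on each side of the planted pot and between the lip's two short ends, standing square to the lip with their labels facing straight out over it to the aisle. Slide and turn them on the bench without lifting them over the shoots or tipping them, and leave the planted pot, the bottle, the round tulip pot and the trowel where they are.

Things in the scene. Friction and masses are not known exactly. Their poses are not given: they have to be found in the camera images.
- lip: Galvanised lip fixed on the bench: front fence 372 mm long with an end piece square to it at each end, 40 mm high, 4 thick, rolled top edge, open towards the robot. Origin on the bench, middle of the fence's inner face; x out over the fence to the aisle (away from the robot), y left along it, z up. A pot square against the fence has its axis at x = -50 mm: lip touches the tapered wall, rim overhangs 6 mm.
- lip_left (a point): Robot-side tip of the lip's left end piece, inner face, bench level: x = -106, y = +182 mm in the lip's frame, same axes. The end piece runs from here to the fence. A cut-down angle post 62 mm high stands outside the corner, out to y = 221 mm.
- lip_right (a point): The same at the right end: x = -106, y = -182 mm in the lip's frame.
- pot_a_center (a point): Empty black square pot, loose, 0.11-0.22 kg, 95 mm tall. Rim 112 mm square outside, 97 inside, 8 thick, 13 tall; walls 4 mm thick taper to 96 mm outside at the foot; inside about 92 mm square at mid-height with sharp corners, floor 4 mm. Too wide to grip across. Point on its axis, 47.5 mm up; x out through the side that carries the label, z up. The sides are otherwise alike; open at the top, nothing inside.
- pot_a_label (a point): Middle of this pot's white label plate, 56 mm wide, 36 mm long, 3 thick, clipped over the middle of one rim and leaning outwards: 67.5 mm from the pot's axis along its x, 89 mm above its foot. The plate reaches 80 mm from the axis, 76 to 102 mm up. The clip takes 14 mm of that rim and juts 2 mm into the opening. Axes as the pot's.
- pot_b_center (a point): Second empty pot, the same as pot_a in every way, point and axes alike.
- pot_b_label (a point): Middle of this pot's white label plate, 56 mm wide, 36 mm long, 3 thick, clipped over the middle of one rim and leaning outwards: 67.5 mm from the pot's axis along its x, 89 mm above its foot. The plate reaches 80 mm from the axis, 76 to 102 mm up. The clip takes 14 mm of that rim and juts 2 mm into the opening. Axes as the pot's.
- planted_center (a point): Planted black pot, shaped and sized as the empty ones, label already facing out, loose, 0.9 kg, at the middle of the lip and against it; soil to 78 mm, pale green shoots to 137 mm above the bench within 30 mm of its axis. Point on its axis, 47.5 mm up; x out through its label, z up. On each side it leaves a bay about 126 mm wide (its rim to the end piece). To be left alone.
- bottle_center (a point): Grey plastic bottle with white cap and paper label, 64 mm across, 140 mm tall, 0.35 kg, upright among the empty pots. Point on its axis, 70 mm up. To be left alone.
- tulip_center (a point): Round terracotta-coloured pot, 130 mm across and 110 mm tall, with tulip leaves up to 220 mm, 0.95 kg, to the left of the lip's left end. Point on its axis 55 mm up. To be left alone.
- trowel_center (a point): Hand trowel lying on the bench to the right of the lip's right end: 250 mm long, steel blade 80 mm wide, wooden handle 28 mm thick. x points along it towards the end of the handle. Point 16 mm up, at the shank. To be left alone.
Not all that is in view belongs to the job. What is shaped like the part that bears pot_a_center but orange, red or yellow is not meant.

How it is judged:
By the outcome, as a careful person would: the job done as asked, in the order asked, and still so for the second after the job is handed in, with the robot touching nothing.
It also fails if it takes over 70 s, if anything falls off the work surface, if the arm or the gripper's body presses on something with over 40 N, if the wrist force passes 120 N, or if a joint passes its speed limit or range.

### The arm

A 7-joint arm with a two-finger parallel gripper is mounted at the origin on the work surface. World frame = base frame: x ahead of the robot, y to its left, z up, the work surface at z = 0. Lengths are in m, angles in rad, forces in N, time in s.
With the tool pointing down it reaches from about 0.4 to 0.85 m from the base axis. Payload 10.4 kg.
Tool frame: the origin (TCP) lies midway between the tips of the shut fingers; the grasp point (between the pads) lies 19 mm behind it; z points along the fingers, y is the direction in which the jaws open and shut (so a half turn about z gives the same grasp; the last joint's range is limited). The gripper opens to 87 mm and grips with 3 to 60 N. Pads are 19 mm wide; open, the fingers measure 117 mm over their backs; the gripper's body (75 mm by 190 mm) begins 51 mm behind the grasp point.
Start: joints at [-1.348, 0.332, -0.065, 1.46, 0.022, 1.35, -0.088], TCP at [0.152, 0.606, 0.223] pointing down, gripper open.
Joint ranges: [-2.6, 2.6], [-0.5, 2.12], [-1.47, 1.34], [0.16, 2.42], [-1.27, 4.41], [0.06, 2.06], [-2.6, 2.6]. Speed limits (rad/s): [2.22, 2.22, 2.79, 2.79, 3.14, 3.14, 3.14].

### API

Orientations are given as a unit quaternion [x, y, z, w].
In Python, from bench import r gives the robot as it stands.
- The arm moves only by the tool step_arm, never from a script. Its argument "increments" is a list of rows, each a list of 2 entries, a list of its own where there are three numbers: the shift along the tool's x, y, z in m, then the turn, a rotation vector about the tool's x, y, z in rad. A call has 1 to 5 rows; each row is the pose to reach, as a shift and turn from the pose measured when the call began, along the tool's axes at that moment; what a row does not reach only later rows make up. A row lasts 1/10 s, in which the tool goes at most 50 mm and 8.59 degrees, less where a joint would pass 70% of its speed; a pose out of reach is approached as far as the arm can. A call with a gripper value outside its range is refused whole. "hand" is the closure, from -1 (fully open) to 1 (shut), so that 0 is half open, set as the call begins (left out, the last holds). The fingers move at their own pace and stop on an object; "grip_force" is the grip in N (left out, the last holds). Time passes only in rows, so rows that repeat a pose let the fingers close. It gives the time, the measured TCP pose, the force and the opening at its end, in the units of the state.
- r.read_state(): the state, without advancing time (a new reading comes with each control period).
- r.camera(name): name is "side" or "top" or "wrist"; returns a dict with "pixels" (480x640x3 uint8, blue, green, red), "camera_matrix" (3x3 intrinsics, pixels), "k1" (the pictures are not rectified: a ray, as slopes to the right and down, at radius r is drawn at 1 + k1 r^2 times it, then the intrinsics apply), "extrinsics" (4x4, takes a point from camera to world coordinates). Camera axes: x right, y up, looking along -z (the intrinsics and any distortion apply to the point x, -y, -z); pixel columns grow to the right and rows downward; lengths in m; the calibration is good to about 2 mm. A picture is of the moment at which its call begins. There is no depth.
- r.close_job(): hands the job in, once; it reports no verdict.
The state is a dict: "time": time; "joint_positions": joint angles; "joint_vel": joint speeds; "joint_torque": joint torques, N m; "ee_pos": TCP position; "eef_rot": TCP orientation; "ft_force": force on the tool from outside, world axes, zero at the start; "torque": the same for the moment, N m; "width": finger opening in m.
Only numpy, scipy, OpenCV 4.12 (cv2) and the standard library are available. Lean on these libraries where they do the work, as an engineer would, in place of code of your own. Each camera call takes 0.05 s, during which the arm holds its last target.

## Working session

There is one attempt and no reset: what is moved stays moved. The work goes in short steps, Python scripts to look and compute and a tool call to move; the robot and the scene stay as the last step left them, time stands still between calls to the robot, and variables do not carry over. Pictures are saved under pics/ and viewed, and the job is handed in when it is done.

Besides the shell and the picture viewer there is one more tool, called after ">>>" by a JSON object that holds its "name" and its "arguments", one argument or row to a line. step_arm: Moves the arm, as the interface text tells. Its arguments: {"type":"object","properties":{"increments":{"type":"array"},"hand":{"type":"number"},"grip_force":{"type":"number"}},"required":["increments"]}

```bash
ls; mkdir -p pics; cat > h.py <<'E'
import numpy as np, cv2
from bench import r
from scipy.spatial.transform import Rotation as R
def snap(n,f):
    c=r.camera(n); cv2.imwrite('pics/'+f+'.png',c['pixels']); np.savez('pics/'+f+'.npz',**{k:np.array(v) for k,v in c.items()}); return c
def load(f): return dict(np.load('pics/'+f+'.npz'))
def ray(c,u,v):
    K=c['camera_matrix'];k=float(c['k1']);d=np.array([k,0,0,0,0],float)
    p=cv2.undistortPoints(np.array([[[u,v]]],float),K,d)[0,0]
    E=c['extrinsics']; w=E[:3,:3]@np.array([p[0],-p[1],-1]); return E[:3,3],w
def onz(c,u,v,z):
    o,w=ray(c,u,v); return o+w*(z-o[2])/w[2]
def proj(c,P):
    E=c['extrinsics']; q=(np.array(P)-E[:3,3])@E[:3,:3]; x,y=q[0]/-q[2],-q[1]/-q[2]; f=1+float(c['k1'])*(x*x+y*y)
    K=c['camera_matrix']; return K[0,0]*x*f+K[0,2],K[1,1]*y*f+K[1,2]
def st():
    s=r.read_state(); np.set_printoptions(precision=4,suppress=True)
    for k in s: print(k,np.array(s[k]))
E
python3 - <<'E'
from h import *
for n in ('top','side','wrist'):
    c=snap(n,n+'0'); print(n,c['extrinsics'],c['k1'])
st()
E
```

```text
pics
top [[ 0.02291531  0.98249064 -0.18489736  0.23121338]
 [-0.99952029  0.02636939  0.01624339 -0.03720592]
 [ 0.02083461  0.18443644  0.98262359  1.50203519]
 [ 0.          0.          0.          1.        ]] -0.024497715096175626
side [[ 0.78271481  0.3256736  -0.53037179 -0.31419821]
 [-0.6219357   0.44149206 -0.64674627 -1.04007352]
 [ 0.02352675  0.83607503  0.54811042  0.95571318]
 [ 0.          0.          0.          1.        ]] -0.04076457853931716
wrist [[ 0.24317323 -0.9325143  -0.26699036  0.0779792 ]
 [ 0.96998229  0.23347798  0.06798812  0.62529897]
 [-0.00106352 -0.27550882  0.96129796  0.38381719]
 [ 0.          0.          0.          1.        ]] -0.08250576423338844
time 0.15
joint_positions [-1.3476  0.3327 -0.0647  1.4607  0.0216  1.3499 -0.0885]
joint_vel [-0.002  -0.0022  0.0009 -0.0022  0.0007 -0.0004  0.0004]
joint_torque [  0.0009 -62.3633   0.0248 -39.0142  -0.0613   0.0372   0.0001]
ee_pos [0.152 0.606 0.222]
eef_rot [ 0.1225  0.9925 -0.0005 -0.0001]
ft_force [-0.6008  0.2188  1.0235]
torque [-0.0115  0.0451 -0.0271]
width 0.08702951311727913
```

View pics/top0.png

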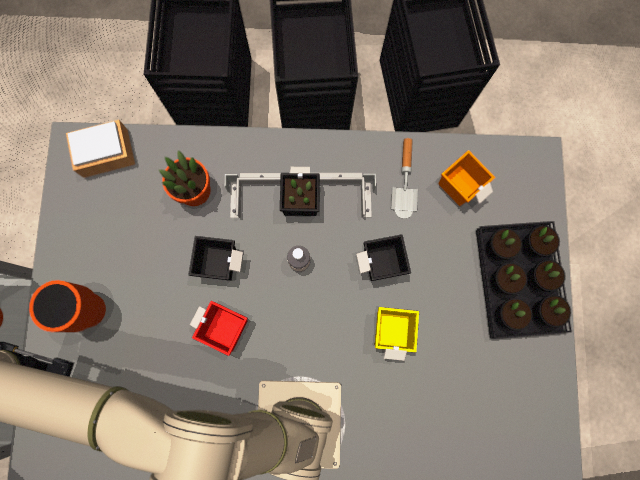

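View pics/side0.png

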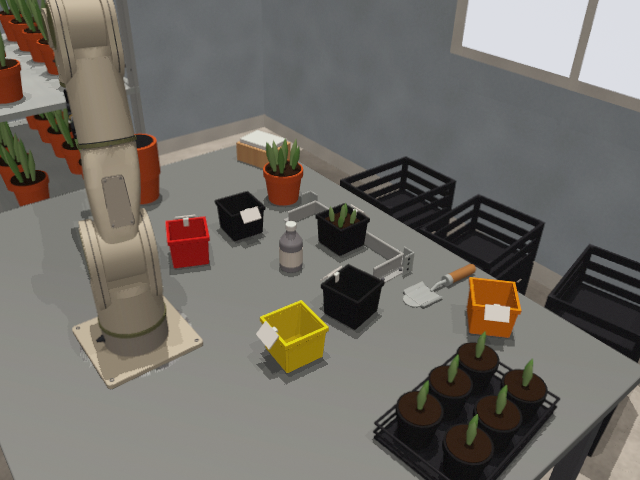

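```bash
python3 - <<'E'
from h import *
c=load('top0'); im=c['pixels']
cv2.imwrite('pics/cropA.png',cv2.resize(im[160:290,180:280],None,fx=6,fy=4.6*6/4.6/1.3,interpolation=cv2.INTER_CUBIC))
cv2.imwrite('pics/crop1.png',cv2.resize(im[155:295,175:425],None,fx=3.2,fy=3.2,interpolation=cv2.INTER_CUBIC))
for n,(u,v) in dict(lipL=(236,217),lipR=(369,217),potA=(213,259),potB=(386,258),bot=(298,255)).items(): print(n,onz(c,u,v,.09 if n[0]=='p' else .04))
E
```

```text
lipL [0.57856031 0.19905964 0.04      ]
lipR [ 0.58941101 -0.19041439  0.04      ]
potA [0.44512549 0.24819659 0.09      ]
potB [ 0.46061416 -0.23364329  0.09      ]
bot [0.47083673 0.01428952 0.04      ]
```

View pics/crop1.png

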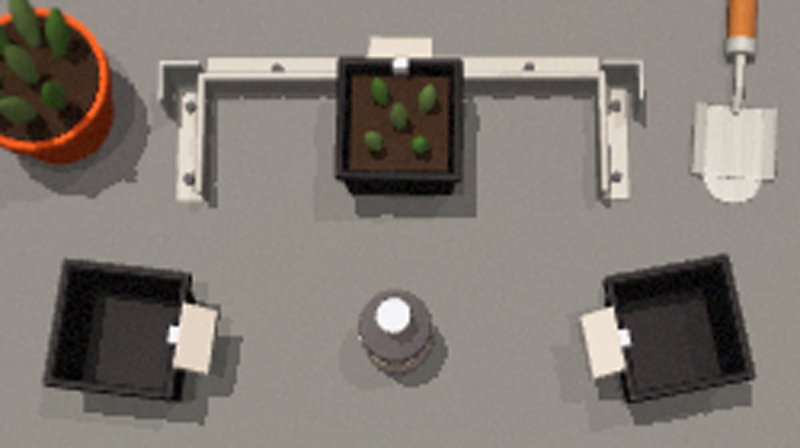

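```bash
cat >> h.py <<'E'
def rim(c,pts,z=.095):
    P=np.array([onz(c,u,v,z) for u,v in pts])[:,:2]; ct=P.mean(0); e=[np.linalg.norm(P[i]-P[(i+1)%4]) for i in range(4)]
    # edges 0->1 and 3->2, 1->2 and 0->3
    a=(P[1]-P[0]+P[2]-P[3]); b=(P[2]-P[1]+P[3]-P[0])
    print('ctr',ct,'edges',np.array(e),'ang a',np.degrees(np.arctan2(a[1],a[0])),'ang b',np.degrees(np.arctan2(b[1],b[0])))
    return ct
E
python3 - <<'E'
from h import *
np.set_printoptions(precision=4,suppress=True)
c=load('top0')
f=lambda L:[(x/3.2+175-.34,y/3.2+155-.34) for x,y in L]
print('A');rim(c,f([(64,261),(190,274),(183,400),(45,385)]))
print('B');rim(c,f([(606,278),(727,256),(754,378),(629,402)]))
print('P');rim(c,f([(338,59),(461,59),(459,180),(338,180)]))
for n,p,z in [('labA',(195,338),.09),('labB',(604,343),.09),('labP',(400,47),.09),('cap',(394,315),.14),('fenceL',(206,68),.04),('fenceR',(600,68),.04),('endLtip inner',(197,200),.04),('endRtip',(608,197),.04),('tulip',(40,90),.11)]:
    print(n,onz(c,*f([p])[0],z))
E
```

```text
A
ctr [0.4481 0.2493] edges [0.1107 0.1104 0.1196 0.1094] ang a -94.59290861008618 ang b 177.72938778223457
B
ctr [ 0.4622 -0.2354] edges [0.1088 0.1099 0.1111 0.1105] ang a -77.87591610181867 ang b -168.52258480882975
P
ctr [0.6439 0.0144] edges [0.1101 0.1118 0.1068 0.1116] ang a -88.34907730742884 ang b -178.6127194517213
labA [0.4432 0.1853 0.09  ]
labB [ 0.4481 -0.1704  0.09  ]
labP [0.7127 0.0159 0.09  ]
cap [0.4596 0.0115 0.14  ]
fenceL [0.7041 0.197  0.04  ]
fenceR [ 0.7149 -0.1691  0.04  ]
endLtip inner [0.5781 0.1984 0.04  ]
endRtip [ 0.5914 -0.1776  0.04  ]
tulip [0.6571 0.3306 0.11  ]
```

```bash
cat >> h.py <<'E'
def goto(pos,yang,n=5):
    """print per-axis shift/turn in current tool frame to reach pos with tool y at yang deg, tool down; n rows in total"""
    s=r.read_state(); Rm=R.from_quat(s['eef_rot']).as_matrix()
    y=np.array([np.cos(np.radians(yang)),np.sin(np.radians(yang)),0]); z=np.array([0,0,-1.]); x=np.cross(y,z)
    T=np.array([x,y,z]).T
    d=Rm.T@(np.array(pos)-s['ee_pos']); w=R.from_matrix(Rm.T@T).as_rotvec()
    if n: 
        print('t',s['time'],'pos',np.array(s['ee_pos']),'yang',np.degrees(np.arctan2(Rm[1,1],Rm[0,1])),'F',np.array(s['ft_force']),'w',s['width'],'q7',s['joint_positions'][6])
        print('shift',np.round(d,4),'turn',np.round(w,4),'deg',np.round(np.degrees(np.linalg.norm(w)),2))
np.set_printoptions(precision=4,suppress=True)
E
python3 - <<'E'
from h import *
goto([.452,.301,.26],-94.4)
E
```

```text
t 0.15 pos [0.152 0.606 0.222] yang 75.92148670553144 F [-0.6008  0.2188  1.0235] w 0.08702951311727913 q7 -0.0884882717065745
shift [-0.3652 -0.2229 -0.0378] turn [-0.0001  0.0015  2.9727] deg 170.32
```

>>> {"name": "step_arm", "arguments": {
  "increments": [
    [[-0.02,-0.01,-0.02],[0,0,0.14]],
    [[-0.05,-0.03,-0.04],[0,0,0.28]],
    [[-0.09,-0.055,-0.04],[0,0,0.42]],
    [[-0.13,-0.08,-0.04],[0,0,0.56]],
    [[-0.17,-0.105,-0.04],[0,0,0.7]]
  ]
}}

```text
time: 0.65
ee_pos: [0.2924, 0.4612, 0.262]
eef_rot: [0.458, 0.889, -0.0, 0.0]
ft_force: [1.4, 0.9, -0.2]
width: 0.0872
```

```bash
python3 - <<'E'
from h import *
goto([.452,.301,.26],-94.4)
E
```

```text
t 0.65 pos [0.2924 0.4612 0.262 ] yang 35.491864279212585 F [ 1.3642  0.9304 -0.2013] w 0.0872268139937127 q7 -0.45690503833021806
shift [-0.2231  0.037   0.0021] turn [0.0003 0.0012 2.267 ] deg 129.89
```

>>> {"name": "step_arm", "arguments": {
  "increments": [
    [[-0.03,0.005,0],[0,0,0.14]],
    [[-0.06,0.01,0],[0,0,0.28]],
    [[-0.09,0.015,0],[0,0,0.42]],
    [[-0.12,0.02,0],[0,0,0.56]],
    [[-0.15,0.025,0],[0,0,0.7]]
  ]
}}

```text
time: 1.15
ee_pos: [0.4004, 0.3525, 0.262]
eef_rot: [0.737, 0.676, -0.001, 0.0]
ft_force: [-0.3, -0.1, -0.7]
width: 0.0869
```

```bash
python3 - <<'E'
from h import *
goto([.452,.301,.26],-94.4)
E
```

```text
t 1.15 pos [0.4004 0.3525 0.262 ] yang -4.946387899326592 F [-0.2538 -0.0695 -0.7082] w 0.0868928911341224 q7 -0.8682208173883085
shift [-0.0468  0.0558  0.002 ] turn [0.0005 0.0012 1.5613] deg 89.45
```

>>> {"name": "step_arm", "arguments": {
  "increments": [
    [[-0.01,0.01,0],[0,0,0.14]],
    [[-0.02,0.02,0],[0,0,0.28]],
    [[-0.03,0.03,0],[0,0,0.42]],
    [[-0.035,0.04,0],[0,0,0.56]],
    [[-0.047,0.056,0],[0,0,0.7]]
  ]
}}

```text
time: 1.65
ee_pos: [0.4518, 0.3014, 0.2618]
eef_rot: [0.925, 0.38, -0.001, 0.0]
ft_force: [0.1, 0.8, -0.2]
width: 0.0868
```

```bash
python3 - <<'E'
from h import *
goto([.452,.301,.26],-94.4)
E
```

```text
t 1.65 pos [0.4518 0.3014 0.2618] yang -45.275866660521 F [ 0.1397  0.7564 -0.1884] w 0.08684762486337187 q7 -1.4206336036585578
shift [-0.0002  0.0004  0.0018] turn [0.0004 0.0013 0.8574] deg 49.12
```

>>> {"name": "step_arm", "arguments": {
  "increments": [
    [[0,0,0],[0,0,0.14]],
    [[0,0,0],[0,0,0.28]],
    [[0,0,0],[0,0,0.42]],
    [[0,0,0],[0,0,0.56]],
    [[0,0,0],[0,0,0.7]]
  ]
}}

```text
time: 2.15
ee_pos: [0.4517, 0.3013, 0.2616]
eef_rot: [0.999, 0.037, -0.001, 0.001]
ft_force: [-0.2, 0.3, -0.4]
width: 0.0873
```

>>> {"name": "step_arm", "arguments": {
  "increments": [
    [[0,0,0],[0,0,0.08]],
    [[0,0,0],[0,0,0.15]],
    [[0,0,0],[0,0,0.155]]
  ]
}}

```text
time: 2.45
ee_pos: [0.4515, 0.3012, 0.2613]
eef_rot: [0.999, -0.041, -0.001, 0.001]
ft_force: [-0.1, -0.2, 0.2]
width: 0.0871
```

```bash
python3 - <<'E'
from h import *
snap('wrist','w1');snap('top','t1')
goto([.452,.301,.26],-94.4)
E
```

```text
t 2.55 pos [0.4516 0.3012 0.2614] yang -94.49071318299715 F [ 0.0461  0.0781 -0.5836] w 0.08673801260883963 q7 -2.272894155353633
shift [0.0004 0.0002 0.0014] turn [ 0.0015  0.0016 -0.0016] deg 0.16
```

View pics/w1.png

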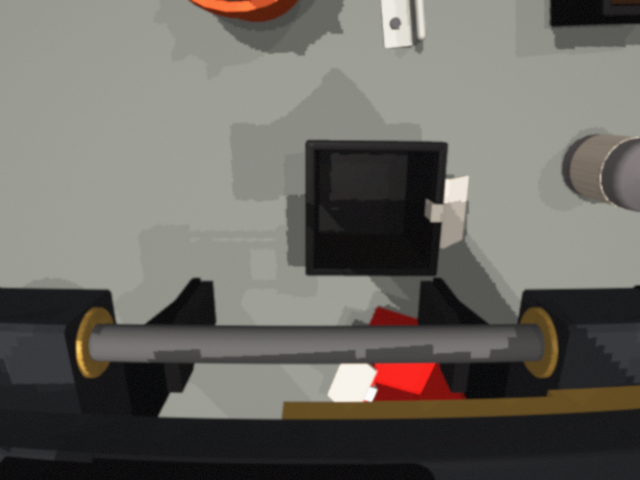

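```bash
python3 - <<'E'
from h import *
c=load('w1'); im=c['pixels']
cv2.imwrite('pics/cw1.png',cv2.resize(im[125:290,285:485],None,fx=3.6,fy=3.6,interpolation=cv2.INTER_CUBIC))
rim(c,[(306,141),(447,142),(438,275),(306,275)])
print(onz(c,456,212,.089),onz(c,390,47,0.0),onz(c,425,38,.04))
E
```

```text
ctr [0.4491 0.2547] edges [0.1098 0.1106 0.112  0.1105] ang a -94.78619686344197 ang b 175.5450469936113
[0.4415 0.1864 0.089 ] [0.5857 0.2204 0.    ] [0.5855 0.1969 0.04  ]
```

View pics/cw1.png

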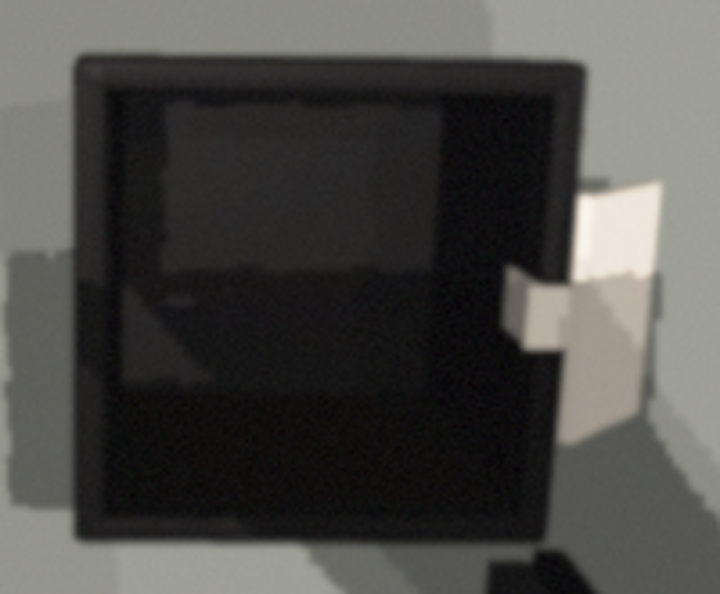

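```bash
python3 - <<'E'
from h import *
goto([.4534,.3055,.083],-94.8)
E
```

```text
t 2.55 pos [0.4516 0.3012 0.2614] yang -94.49071318299715 F [ 0.0461  0.0781 -0.5836] w 0.08673801260883963 q7 -2.272894155353633
shift [ 0.0018 -0.0047  0.1784] turn [0.0015 0.0016 0.0054] deg 0.33
```

>>> {"name": "step_arm", "arguments": {
  "increments": [
    [[0.001,-0.004,0.03],[0.001,0.001,0.005]],
    [[0.002,-0.005,0.07],[0.001,0.001,0.005]],
    [[0.002,-0.005,0.11],[0.001,0.001,0.005]],
    [[0.002,-0.005,0.14],[0.001,0.001,0.005]],
    [[0.002,-0.005,0.14],[0.001,0.001,0.005]]
  ]
}}

```text
time: 3.05
ee_pos: [0.4515, 0.3042, 0.1176]
eef_rot: [0.999, -0.041, -0.003, 0.003]
ft_force: [-0.8, -1.2, -0.5]
width: 0.0871
```

```bash
python3 - <<'E'
from h import *
goto([.4534,.3055,.083],-94.8)
snap('wrist','w2');snap('side','s2')
E
```

```text
t 3.05 pos [0.4515 0.3042 0.1176] yang -94.67640708409424 F [-0.772  -1.2104 -0.5006] w 0.08712508212332791 q7 -2.2351699486717482
shift [ 0.002  -0.0016  0.0346] turn [0.0059 0.0053 0.0021] deg 0.47
```

View pics/w2.png

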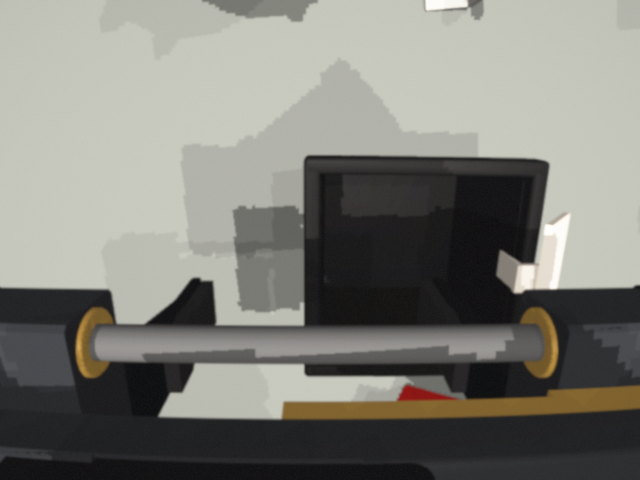

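>>> {"name": "step_arm", "arguments": {
  "increments": [
    [[0.002,-0.001,0.02],[0.006,0.005,0.002]],
    [[0.002,-0.001,0.035],[0.006,0.005,0.002]],
    [[0.002,-0.001,0.035],[0.006,0.005,0.002]]
  ]
}}

```text
time: 3.45
ee_pos: [0.4561, 0.3069, 0.0877]
eef_rot: [0.999, -0.042, 0.002, -0.003]
ft_force: [0.4, -0.3, 0.2]
width: 0.0868
```

>>> {"name": "step_arm", "arguments": {
  "increments": [
    [[0,0,0],[0,0,0]],
    [[0,0,0],[0,0,0]],
    [[0,0,0],[0,0,0]],
    [[0,0,0],[0,0,0]],
    [[0,0,0],[0,0,0]]
  ],
  "hand": 1,
  "grip_force": 15
}}

```text
time: 3.95
ee_pos: [0.4562, 0.307, 0.088]
eef_rot: [0.999, -0.042, 0.003, -0.003]
ft_force: [-0.2, 0.7, 0.7]
width: 0.0549
```

```bash
python3 - <<'E'
from h import *
goto([.4534,.3055,.083],-94.8)
snap('wrist','w3');snap('side','s3')
E
```

```text
t 3.95 pos [0.4562 0.307  0.088 ] yang -94.79657301724785 F [-0.2336  0.6619  0.687 ] w 0.05493447843366291 q7 -2.218852981171256
shift [-0.0027  0.0018  0.005 ] turn [-0.0058 -0.0048  0.    ] deg 0.43
```

View pics/w3.png

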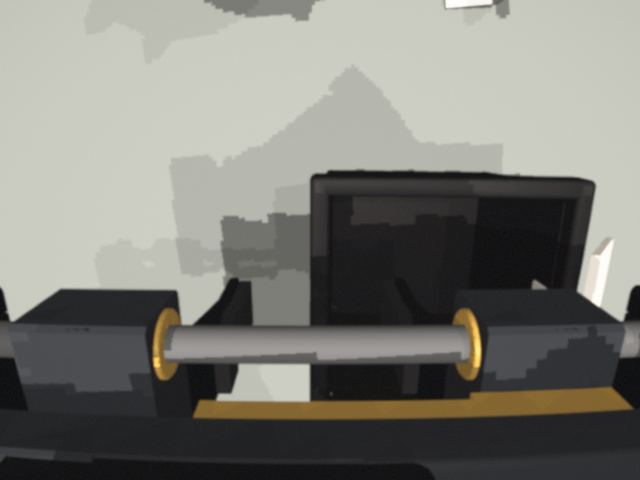

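View pics/s3.png

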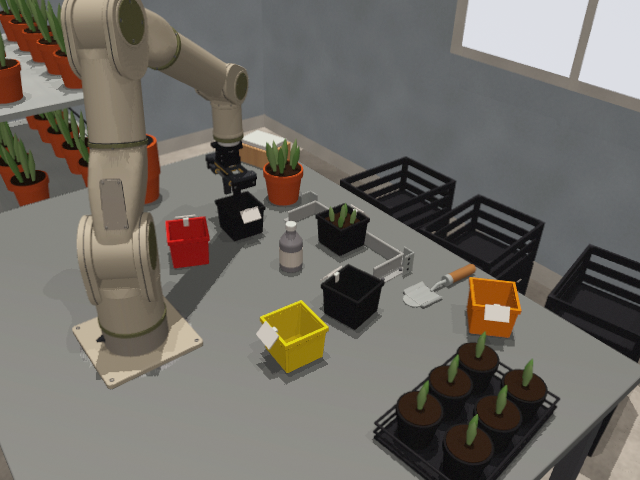

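>>> {"name": "step_arm", "arguments": {
  "increments": [
    [[-0.002,0.001,0.006],[-0.004,-0.003,0]],
    [[-0.002,0.001,0.006],[-0.004,-0.003,0]],
    [[-0.002,0.001,0.006],[-0.004,-0.003,0]],
    [[-0.002,0.001,0.006],[-0.004,-0.003,0]],
    [[-0.002,0.001,0.006],[-0.004,-0.003,0]]
  ]
}}

```text
time: 4.55
ee_pos: [0.4542, 0.3062, 0.0819]
eef_rot: [0.999, -0.042, 0.001, -0.001]
ft_force: [0.3, -0.0, -0.5]
width: 0.0077
```

>>> {"name": "step_arm", "arguments": {
  "increments": [
    [[0,0,0],[0,0,0]],
    [[0,0,0],[0,0,0]],
    [[0,0,0],[0,0,0]],
    [[0,0,0],[0,0,0]]
  ]
}}

```text
time: 4.95
ee_pos: [0.4542, 0.3061, 0.0819]
eef_rot: [0.999, -0.042, 0.001, -0.001]
ft_force: [-0.1, -0.6, 0.2]
width: 0.0077
```

```bash
python3 - <<'E'
from h import *
goto([.4534,.3055,.083],-94.8)
snap('wrist','w4');snap('side','s4')
E
```

```text
t 4.95 pos [0.4542 0.3061 0.0819] yang -94.8002473607141 F [-0.0636 -0.6231  0.2223] w 0.007697246674165784 q7 -2.2186831135436003
shift [-0.0007  0.0007 -0.0011] turn [-0.0016 -0.0017 -0.    ] deg 0.13
```

View pics/w4.png

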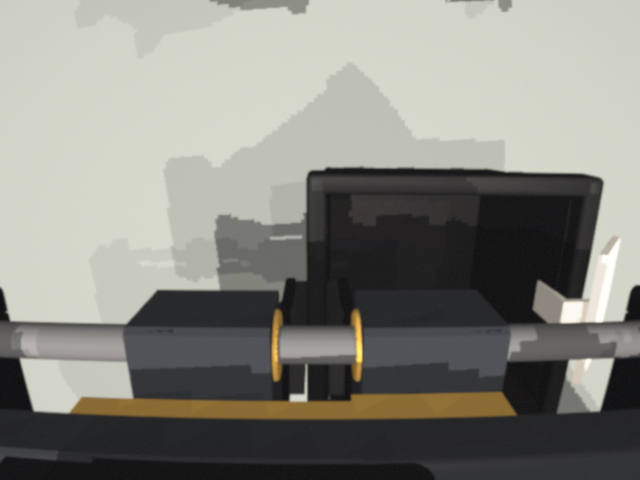

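>>> {"name": "step_arm", "arguments": {
  "increments": [
    [[-0.006,0.0004,0],[0,0,-0.12]],
    [[-0.0124,0.0015,0],[0,0,-0.24]],
    [[-0.0183,0.0033,0],[0,0,-0.36]],
    [[-0.024,0.0059,0],[0,0,-0.48]],
    [[-0.0294,0.0091,0],[0,0,-0.6]]
  ]
}}

```text
time: 5.55
ee_pos: [0.4239, 0.2995, 0.0818]
eef_rot: [0.966, 0.258, 0.001, -0.0]
ft_force: [-0.1, 0.4, 0.1]
width: 0.0078
```

```bash
python3 - <<'E'
from h import *
goto([.449-.052,.254,.083],1.6)
snap('side','s5')
E
```

```text
t 5.55 pos [0.4239 0.2995 0.0818] yang -60.13996081551233 F [-0.1392  0.3989  0.0762] w 0.007831904527917837 q7 -1.6815098017243624
shift [-0.046   0.0261 -0.0013] turn [ 0.0009 -0.0023 -1.0776] deg 61.74
```

View pics/s5.png

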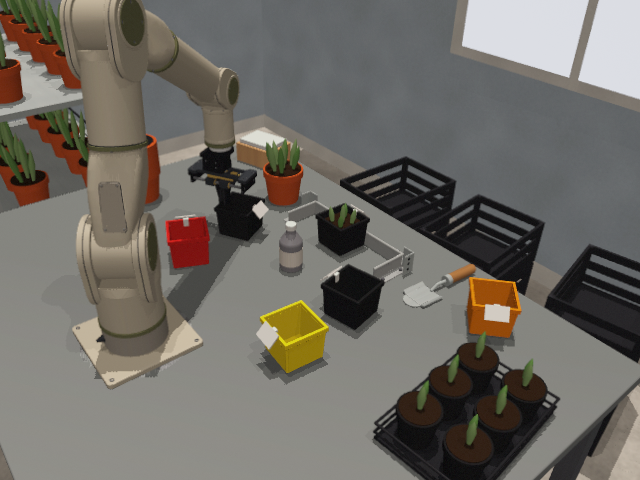

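>>> {"name": "step_arm", "arguments": {
  "increments": [
    [[-0.006,0.0004,0],[0,0,-0.12]],
    [[-0.0124,0.0015,0],[0,0,-0.24]],
    [[-0.0183,0.0033,0],[0,0,-0.36]],
    [[-0.024,0.0059,0],[0,0,-0.48]],
    [[-0.0294,0.0091,0],[0,0,-0.6]]
  ]
}}

```text
time: 6.1
ee_pos: [0.4025, 0.2763, 0.0818]
eef_rot: [0.844, 0.536, 0.001, -0.0]
ft_force: [-0.4, -0.9, 0.3]
width: 0.0078
```

>>> {"name": "step_arm", "arguments": {
  "increments": [
    [[-0.006,0.0004,0],[0,0,-0.12]],
    [[-0.0124,0.0015,0],[0,0,-0.24]],
    [[-0.0183,0.0033,0],[0,0,-0.36]],
    [[-0.024,0.0059,0],[0,0,-0.48]],
    [[-0.024,0.0059,0],[0,0,-0.48]]
  ]
}}

```text
time: 6.6
ee_pos: [0.398, 0.2515, 0.0819]
eef_rot: [0.693, 0.721, 0.001, 0.0]
ft_force: [-0.3, 0.9, -0.2]
width: 0.0079
```

```bash
python3 - <<'E'
from h import *
goto([.449-.052,.254,.083],1.6)
snap('wrist','w6');snap('top','t6')
E
```

```text
t 6.6 pos [0.398  0.2515 0.0819] yang 2.2210950156882787 F [-0.2992  0.9402 -0.2256] w 0.007915349062828585 q7 -0.5916405980712418
shift [ 0.0025 -0.0009 -0.0011] turn [ 0.0019 -0.0016  0.0108] deg 0.64
```

View pics/w6.png

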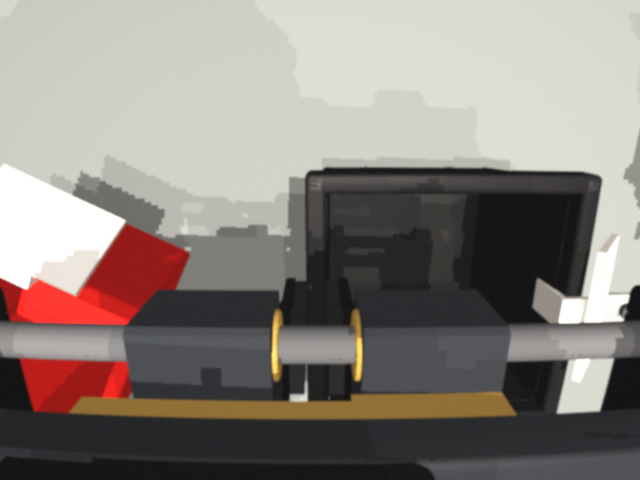

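View pics/t6.png

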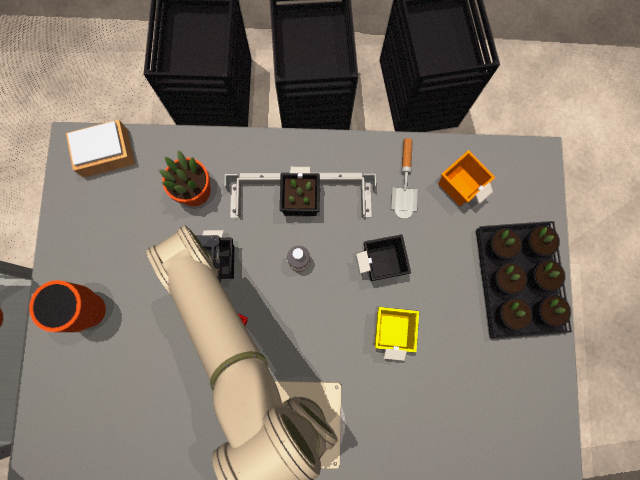

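```bash
python3 - <<'E'
from h import *
goto([.448,.1295,.082],1.6)
E
```

```text
t 6.7 pos [0.3979 0.2523 0.0819] yang 2.0009211921232732 F [ 0.2646 -0.5527 -0.6917] w 0.007655033057393811 q7 -0.5968366355335725
shift [-0.1245  0.0458 -0.0002] turn [ 0.002  -0.0017  0.007 ] deg 0.43
```

>>> {"name": "step_arm", "arguments": {
  "increments": [
    [[-0.02,0.007,0],[0.001,-0.001,0.007]],
    [[-0.05,0.018,0],[0.001,-0.001,0.007]],
    [[-0.08,0.029,0],[0.001,-0.001,0.007]],
    [[-0.11,0.04,0],[0.001,-0.001,0.007]],
    [[-0.1245,0.046,0],[0.001,-0.001,0.007]]
  ]
}}

```text
time: 7.2
ee_pos: [0.4491, 0.1276, 0.082]
eef_rot: [0.699, 0.715, 0.001, 0.0]
ft_force: [-0.9, 2.2, -0.0]
width: 0.0079
```

```bash
python3 - <<'E'
from h import *
goto([.448,.1295,.082],1.6)
snap('wrist','w7');snap('top','t7')
goto([.448,.1295,.082],1.6)
im=load('t7')['pixels']
cv2.imwrite('pics/ct7.png',cv2.resize(im[155:295,175:425],None,fx=3.2,fy=3.2,interpolation=cv2.INTER_CUBIC))
E
```

```text
t 7.2 pos [0.4491 0.1276 0.082 ] yang 1.2419728498106566 F [-0.9273  2.1937 -0.0099] w 0.007941561481442918 q7 -0.30869941232747894
shift [ 0.0019 -0.001  -0.    ] turn [ 0.0014 -0.0007 -0.0062] deg 0.37
t 7.3 pos [0.4491 0.1276 0.082 ] yang 1.2054319949117744 F [-0.9966 -9.1578 16.6291] w 0.008100605642803151 q7 -0.3102762354762942
shift [ 0.0019 -0.0011 -0.    ] turn [ 0.0014  0.0001 -0.0069] deg 0.4
```

View pics/w7.png

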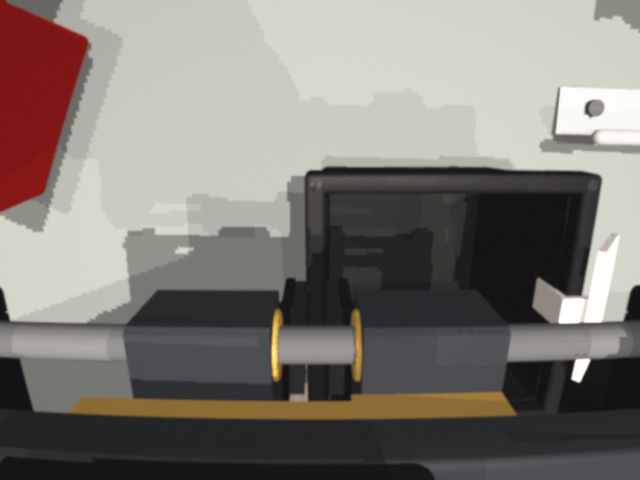

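View pics/ct7.png

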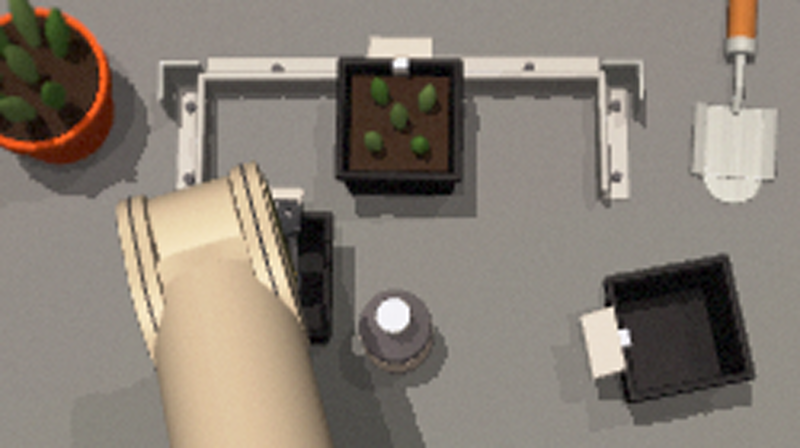

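```bash
python3 - <<'E'
from h import *
c=load('w7'); st()
print('lip inner tip',onz(c,596,143,.038),onz(c,638,145,.038),'plate',onz(c,556,136,0),onz(c,556,136,.04))
print('potA corners',onz(c,307,173,.095),onz(c,600,177,.095))
c=load('t7');f=lambda x,y:(x/3.2+175-.34,y/3.2+155-.34)
for p,z in [((332,215),.095),((332,340),.095),((338,59),.095),((461,59),.095),((459,178),.095),((339,178),.095),((302,192),.095)]: print(p,onz(c,*f(*p),z))
E
```

```text
time 7.3
joint_positions [-0.7025  0.117   0.3473  2.0467 -0.0471  0.9839 -0.3103]
joint_vel [-0.0266 -0.0108 -0.0327 -0.0097  0.0193  0.02   -0.0361]
joint_torque [ -1.4526 -34.9173  -0.1929 -31.4589  -1.9854  -1.3855   0.9152]
ee_pos [0.4491 0.1276 0.082 ]
eef_rot [0.6996 0.7145 0.0005 0.0005]
ft_force [-0.9966 -9.1578 16.6291]
torque [-2.4462  0.4135 -0.1522]
width 0.008100605642803151
lip inner tip [0.5881 0.1969 0.038 ] [0.612  0.1972 0.038 ] plate [0.588  0.1985 0.    ] [0.5648 0.1994 0.04  ]
potA corners [0.4436 0.1846 0.095 ] [0.5528 0.1865 0.095 ]
(332, 215) [0.5548 0.0705 0.095 ]
(332, 340) [0.4438 0.0661 0.095 ]
(338, 59) [0.6981 0.0708 0.095 ]
(461, 59) [ 0.7014 -0.0393  0.095 ]
(459, 178) [ 0.5914 -0.0403  0.095 ]
(339, 178) [0.5884 0.0656 0.095 ]
(302, 192) [0.5748 0.0977 0.095 ]
```

>>> {"name": "step_arm", "arguments": {
  "increments": [
    [[0,0,0],[0,0,0]]
  ]
}}

```text
time: 7.4
ee_pos: [0.4493, 0.128, 0.0822]
eef_rot: [0.701, 0.713, 0.001, 0.001]
ft_force: [-1.7, 0.7, 0.7]
width: 0.0081
```

```bash
python3 - <<'E'
from h import *
st()
snap('side','s7')
s=r.read_state();print(s['ft_force'],s['torque'])
E
```

```text
time 7.4
joint_positions [-0.7028  0.1171  0.3468  2.046  -0.0468  0.9844 -0.3145]
joint_vel [ 0.0055  0.0048  0.0065  0.0008 -0.0057  0.0005 -0.0283]
joint_torque [  0.7799 -38.7853   2.3695 -33.8881   0.1007  -0.3598   0.3168]
ee_pos [0.4493 0.128  0.0822]
eef_rot [0.7008 0.7134 0.0005 0.0007]
ft_force [-1.7425  0.6863  0.6897]
torque [-0.1881  0.3157  0.0079]
width 0.008108386385164448
[ 0.0655 -1.2342  0.325 ] [-0.3193  0.1372 -0.0602]
```

View pics/s7.png

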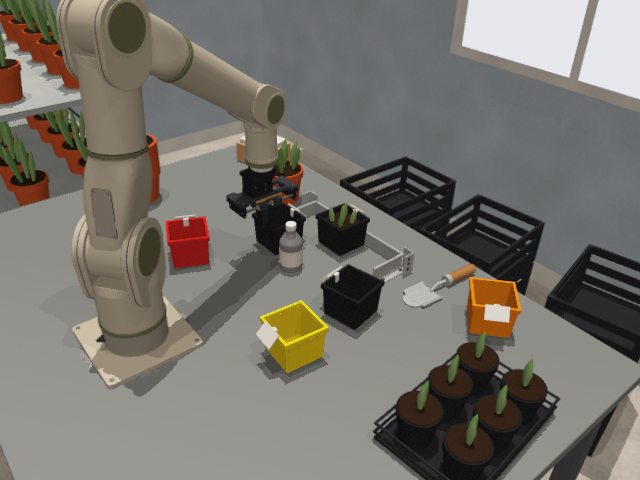

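```bash
python3 - <<'E'
from h import *
goto([.558,.1337,.082],1.65)
E
```

```text
t 7.45 pos [0.4491 0.1282 0.0821] yang 1.049961662485475 F [ 0.0655 -1.2342  0.325 ] w 0.00787307326827854 q7 -0.31428494118450184
shift [0.0035 0.109  0.0002] turn [ 0.0014  0.0001 -0.0105] deg 0.61
```

>>> {"name": "step_arm", "arguments": {
  "increments": [
    [[0.001,0.004,0],[0.001,0,-0.005]],
    [[0.002,0.012,0],[0.001,0,-0.01]],
    [[0.003,0.024,0],[0.001,0,-0.0105]],
    [[0.003,0.036,0],[0.001,0,-0.0105]],
    [[0.003,0.042,0],[0.001,0,-0.0105]]
  ]
}}

```text
time: 7.95
ee_pos: [0.4925, 0.1323, 0.0821]
eef_rot: [0.697, 0.717, 0.0, 0.0]
ft_force: [-2.9, -0.7, 2.3]
width: 0.0077
```

>>> {"name": "step_arm", "arguments": {
  "increments": [
    [[0,0,0],[0,0,0]]
  ]
}}

```text
time: 8.05
ee_pos: [0.4934, 0.1322, 0.0819]
eef_rot: [0.697, 0.717, 0.0, 0.001]
ft_force: [-2.8, 0.3, 2.4]
width: 0.0078
```

```bash
python3 - <<'E'
from h import *
goto([.558,.1337,.082],1.65)
snap('wrist','w8');c=snap('top','t8')
im=c['pixels']
cv2.imwrite('pics/ct8.png',cv2.resize(im[160:280,220:340],None,fx=5,fy=5,interpolation=cv2.INTER_CUBIC))
E
```

```text
t 8.05 pos [0.4934 0.1322 0.0819] yang 1.6237057371865458 F [-2.7523  0.307   2.4323] w 0.007832762043931615 q7 -0.24765761500289835
shift [-0.0003  0.0647 -0.    ] turn [ 0.0009  0.0006 -0.0005] deg 0.07
```

View pics/w8.png

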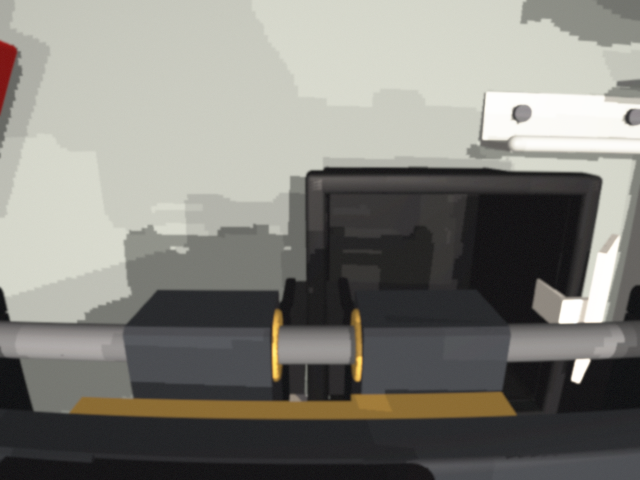

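View pics/ct8.png

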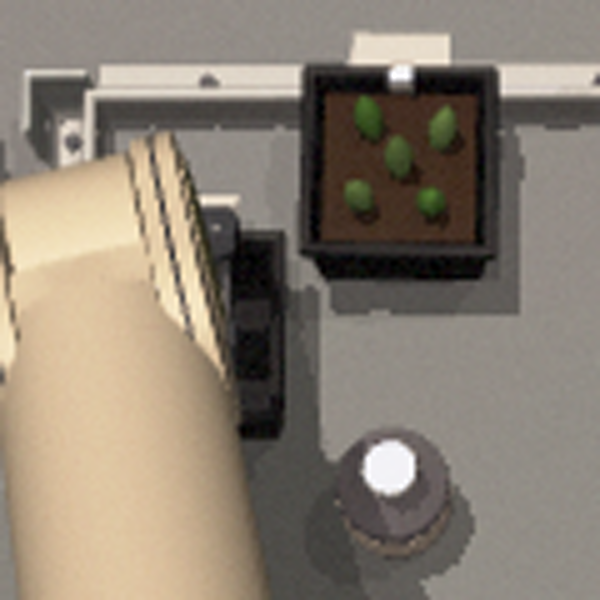

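```bash
python3 - <<'E'
from h import *
c=load('w8')
print(onz(c,515,150,.038),onz(c,637,152,.038))
print('A',onz(c,307,172,.095),onz(c,600,176,.095))
E
```

```text
[0.5893 0.1968 0.038 ] [0.6558 0.1992 0.038 ]
A [0.4875 0.1896 0.095 ] [0.5965 0.1922 0.095 ]
```

>>> {"name": "step_arm", "arguments": {
  "increments": [
    [[-0.0005,0.005,0],[0,0,0]],
    [[-0.001,0.016,0],[0,0,0]],
    [[-0.001,0.03,0],[0,0,0]],
    [[-0.001,0.044,0],[0,0,0]],
    [[-0.001,0.055,0],[0,0,0]]
  ]
}}

```text
time: 8.65
ee_pos: [0.5488, 0.1327, 0.082]
eef_rot: [0.697, 0.717, 0.0, 0.001]
ft_force: [-2.5, -0.1, 1.0]
width: 0.0079
```

>>> {"name": "step_arm", "arguments": {
  "increments": [
    [[0,0.005,0],[0,0,0]],
    [[0,0.012,0],[0,0,0]],
    [[0,0.019,0],[0,0,0]],
    [[0,0.025,0],[0,0,0]],
    [[0,0.025,0],[0,0,0]]
  ]
}}

```text
time: 9.15
ee_pos: [0.5748, 0.1333, 0.082]
eef_rot: [0.697, 0.717, 0.001, 0.001]
ft_force: [0.0, -0.2, -0.5]
width: 0.0077
```

```bash
python3 - <<'E'
from h import *
goto([.595,.1337,.082],1.65)
snap('wrist','w9');c=snap('top','t9')
im=c['pixels']
cv2.imwrite('pics/ct9.png',cv2.resize(im[160:280,220:340],None,fx=5,fy=5,interpolation=cv2.INTER_CUBIC))
E
```

```text
t 9.15 pos [0.5748 0.1333 0.082 ] yang 1.6188554353187403 F [ 0.0212 -0.1987 -0.453 ] w 0.007666102815497442 q7 -0.15925052917130506
shift [-0.0002  0.0202  0.0001] turn [ 0.0027  0.0006 -0.0005] deg 0.16
```

View pics/w9.png

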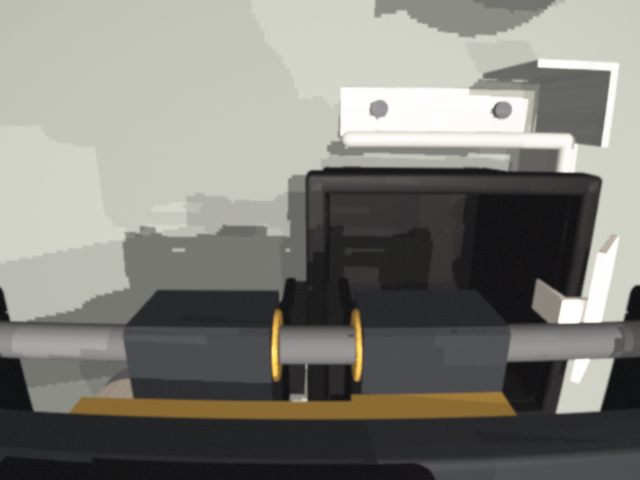

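View pics/ct9.png

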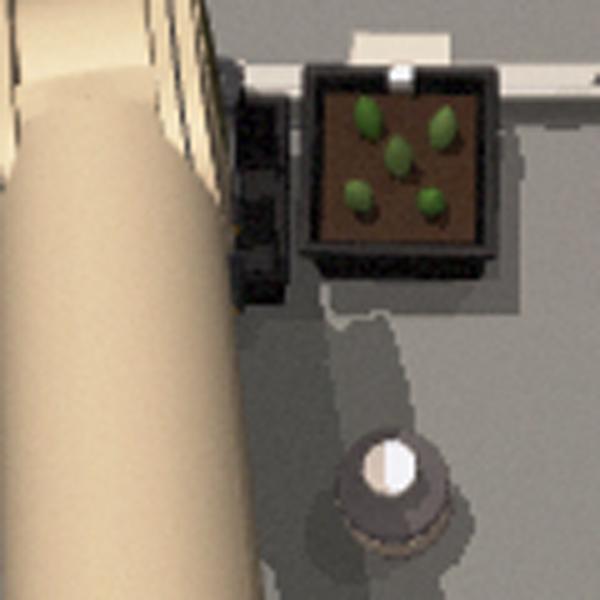

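```bash
python3 - <<'E'
from h import *
c=load('w9')
a=onz(c,348,147,.037);b=onz(c,560,149,.037);print(a,b,np.degrees(np.arctan2(b[1]-a[1],b[0]-a[0])))
a=onz(c,345,131,.040);b=onz(c,572,134,.040);print(a,b,np.degrees(np.arctan2(b[1]-a[1],b[0]-a[0])))
a=onz(c,307,172,.095);b=onz(c,600,176,.095);print('A',a,b,np.degrees(np.arctan2(b[1]-a[1],b[0]-a[0])))
E
```

```text
[0.5877 0.1961 0.037 ] [0.6951 0.1995 0.037 ] 1.789272437945228
[0.5857 0.2038 0.04  ] [0.6984 0.2072 0.04  ] 1.7459059143062805
A [0.5689 0.1907 0.095 ] [0.6781 0.1932 0.095 ] 1.3449352119317297
```

>>> {"name": "step_arm", "arguments": {
  "increments": [
    [[0,0.004,0],[0,0,0]],
    [[0,0.008,0],[0,0,0]],
    [[0,0.012,0],[0,0,0]],
    [[0,0.012,0],[0,0,0]]
  ]
}}

```text
time: 9.65
ee_pos: [0.5868, 0.1337, 0.082]
eef_rot: [0.697, 0.717, 0.001, 0.001]
ft_force: [0.6, 0.2, -0.8]
width: 0.0084
```

>>> {"name": "step_arm", "arguments": {
  "increments": [
    [[0,0.0015,0],[0,0,-0.002]],
    [[0,0.003,0],[0,0,-0.002]],
    [[0,0.003,0],[0,0,-0.002]]
  ]
}}

```text
time: 9.95
ee_pos: [0.59, 0.1337, 0.082]
eef_rot: [0.696, 0.718, 0.001, 0.001]
ft_force: [-1.8, 0.3, 1.2]
width: 0.008
```

>>> {"name": "step_arm", "arguments": {
  "increments": [
    [[0,0.001,0],[0,0,0]],
    [[0,0.002,0],[0,0,0]],
    [[0,0.002,0],[0,0,0]]
  ]
}}

```text
time: 10.25
ee_pos: [0.5921, 0.1338, 0.082]
eef_rot: [0.696, 0.718, 0.001, 0.001]
ft_force: [-0.6, 0.1, 1.4]
width: 0.008
```

```bash
python3 - <<'E'
from h import *
goto([.595,.1337,.082],1.7)
snap('wrist','w10');c=snap('top','t10')
im=c['pixels']
cv2.imwrite('pics/ct10.png',cv2.resize(im[160:280,220:340],None,fx=5,fy=5,interpolation=cv2.INTER_CUBIC))
E
```

```text
t 10.25 pos [0.5921 0.1338 0.082 ] yang 1.7246700709148346 F [-0.6451  0.0856  1.3701] w 0.007984619970456524 q7 -0.14352082945694747
shift [-0.0002  0.0029  0.    ] turn [0.0032 0.0007 0.0004] deg 0.19
```

View pics/ct10.png

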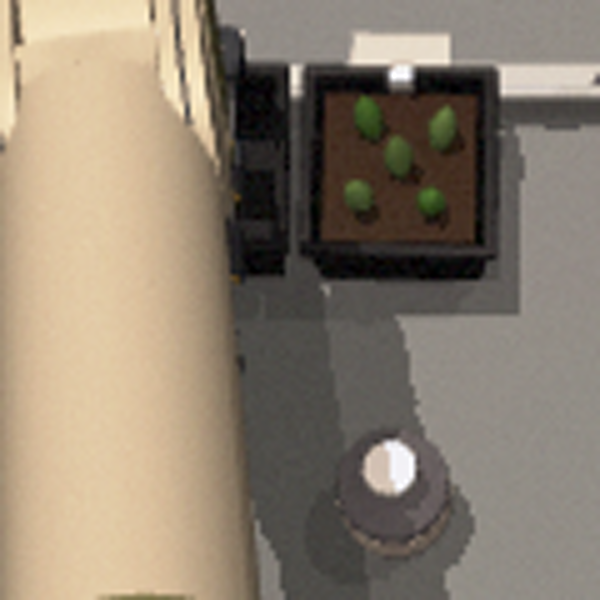

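View pics/w10.png

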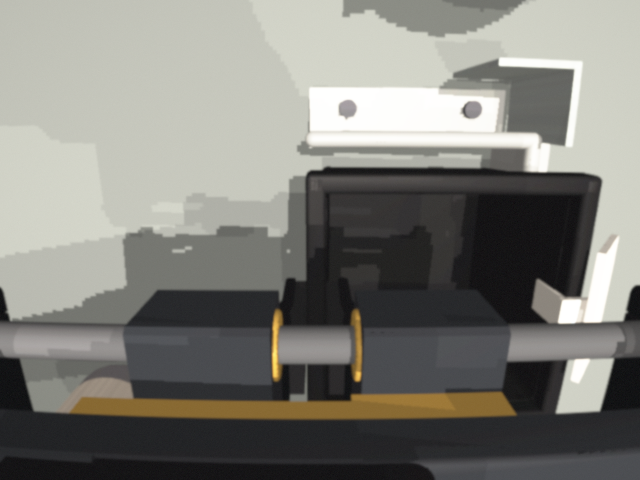

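>>> {"name": "step_arm", "arguments": {
  "increments": [
    [[0,0.001,0],[0,0,0]],
    [[0,0.0015,0],[0,0,0]],
    [[0,0.0015,0],[0,0,0]]
  ]
}}

```text
time: 10.65
ee_pos: [0.5929, 0.1338, 0.0819]
eef_rot: [0.696, 0.718, 0.0, 0.001]
ft_force: [-6.8, -0.4, 3.6]
width: 0.0076
```

>>> {"name": "step_arm", "arguments": {
  "increments": [
    [[0,0.001,0],[0,0,0]],
    [[0,0.0015,0],[0,0,0]],
    [[0,0.0015,0],[0,0,0]]
  ]
}}

```text
time: 10.95
ee_pos: [0.5929, 0.1337, 0.0819]
eef_rot: [0.696, 0.718, -0.001, -0.0]
ft_force: [-9.4, -2.0, 8.5]
width: 0.0077
```

>>> {"name": "step_arm", "arguments": {
  "increments": [
    [[0,0.001,0],[0,0,0]],
    [[0,0.0015,0],[0,0,0]],
    [[0,0.0015,0],[0,0,0]]
  ]
}}

```text
time: 11.25
ee_pos: [0.5929, 0.1337, 0.0819]
eef_rot: [0.696, 0.718, -0.002, -0.001]
ft_force: [-11.6, -0.4, 8.8]
width: 0.0078
```

>>> {"name": "step_arm", "arguments": {
  "increments": [
    [[0,0,0],[0,0,0]],
    [[0,0,0],[0,0,0]]
  ]
}}

```text
time: 11.45
ee_pos: [0.5928, 0.1337, 0.0819]
eef_rot: [0.696, 0.718, -0.002, -0.002]
ft_force: [-3.7, -0.2, 3.7]
width: 0.0082
```

>>> {"name": "step_arm", "arguments": {
  "increments": [
    [[0,0,0],[0,0,0]],
    [[0,0,0],[0,0,0]],
    [[0,0,0],[0,0,0]]
  ],
  "hand": 0
}}

```text
time: 11.75
ee_pos: [0.5931, 0.1336, 0.0819]
eef_rot: [0.696, 0.718, -0.002, -0.001]
ft_force: [-0.0, 0.1, 0.5]
width: 0.0249
```

```bash
python3 - <<'E'
from h import *
goto([.595,.1337,.082],1.7)
snap('wrist','w11');c=snap('top','t11')
im=c['pixels']
cv2.imwrite('pics/ct11.png',cv2.resize(im[160:280,220:340],None,fx=5,fy=5,interpolation=cv2.INTER_CUBIC))
c=load('w11')
E
```

```text
t 11.75 pos [0.5931 0.1336 0.0819] yang 1.736493656440487 F [-0.0487  0.1124  0.498 ] w 0.024857664599468424 q7 -0.13994849429216935
shift [ 0.      0.0019 -0.0001] turn [-0.0048  0.001   0.0006] deg 0.29
```

View pics/w11.png

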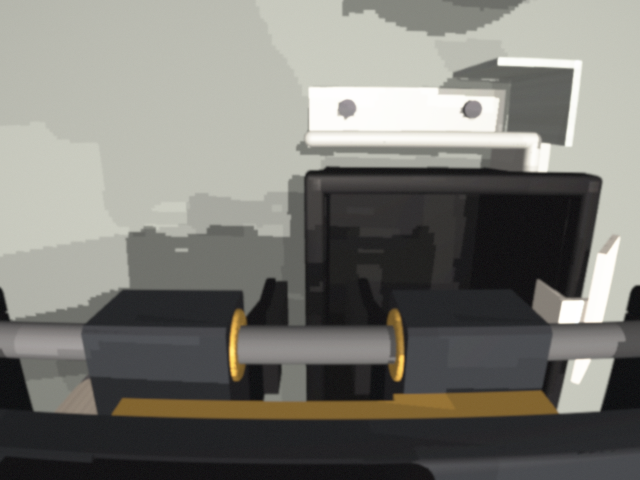

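>>> {"name": "step_arm", "arguments": {
  "increments": [
    [[0,0,-0.01],[0,0,0]],
    [[0,0,-0.03],[0,0,0]],
    [[0,0,-0.07],[0,0,0]],
    [[0,0,-0.12],[0,0,0]],
    [[0,0,-0.17],[0,0,0]]
  ],
  "hand": -1
}}

```text
time: 12.35
ee_pos: [0.5935, 0.1336, 0.2545]
eef_rot: [0.696, 0.718, -0.002, -0.001]
ft_force: [1.4, -0.1, -0.0]
width: 0.0718
```

```bash
python3 - <<'E'
from h import *
goto([.473,-.286,.26],102.2)
snap('wrist','w12')
E
```

```text
t 12.35 pos [0.5935 0.1336 0.2545] yang 1.7227602542345744 F [ 1.448  -0.1094 -0.0315] w 0.07180377606527709 q7 -0.1805893953272341
shift [-0.4158 -0.1331 -0.0044] turn [-0.0045 -0.0035 -1.7537] deg 100.48
```

View pics/w12.png

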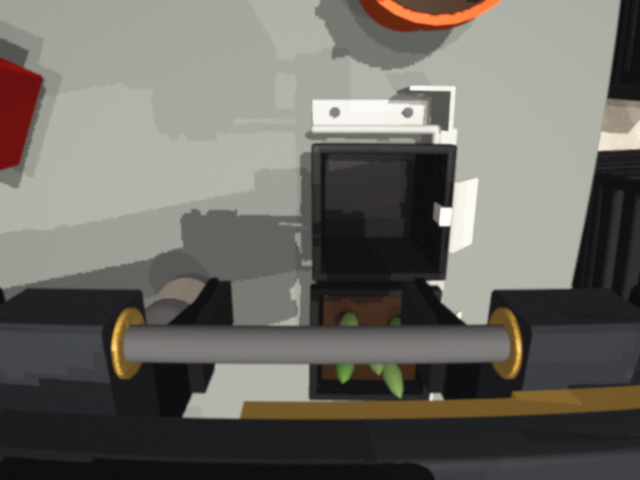

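>>> {"name": "step_arm", "arguments": {
  "increments": [
    [[-0.015,-0.01,0],[0,0,-0.13]],
    [[-0.045,-0.03,0],[0,0,-0.26]],
    [[-0.08,-0.05,0],[0,0,-0.39]],
    [[-0.12,-0.07,0],[0,0,-0.52]],
    [[-0.16,-0.09,0],[0,0,-0.65]]
  ]
}}

```text
time: 12.9
ee_pos: [0.5105, -0.03, 0.2637]
eef_rot: [0.428, 0.904, 0.003, 0.003]
ft_force: [0.7, -0.1, 0.5]
width: 0.0869
```

```bash
python3 - <<'E'
from h import *
goto([.473,-.286,.26],102.2)
E
```

```text
t 12.9 pos [ 0.5105 -0.03    0.2637] yang 39.27418312608614 F [ 0.731  -0.0927  0.5226] w 0.08689376477509966 q7 0.6768551341110169
shift [-0.1744 -0.1911  0.0026] turn [ 0.0058  0.006  -1.0983] deg 62.93
```

>>> {"name": "step_arm", "arguments": {
  "increments": [
    [[-0.03,-0.03,0],[0,0,-0.13]],
    [[-0.06,-0.065,0],[0,0,-0.26]],
    [[-0.09,-0.1,0],[0,0,-0.39]],
    [[-0.12,-0.13,0],[0,0,-0.52]],
    [[-0.145,-0.16,0],[0,0,-0.65]]
  ]
}}

```text
time: 13.4
ee_pos: [0.4788, -0.242, 0.2637]
eef_rot: [0.121, 0.993, 0.002, 0.004]
ft_force: [1.1, -0.2, 1.1]
width: 0.0873
```

```bash
python3 - <<'E'
from h import *
goto([.473,-.286,.26],102.2)
E
```

```text
t 13.4 pos [ 0.4788 -0.242   0.2637] yang 76.12112080258213 F [ 1.1023 -0.1859  1.0956] w 0.08730112440317601 q7 1.7777821513854521
shift [-0.0049 -0.0441  0.0036] turn [ 0.0033  0.0087 -0.4552] deg 26.09
```

>>> {"name": "step_arm", "arguments": {
  "increments": [
    [[-0.002,-0.02,0.002],[0.002,0.003,-0.13]],
    [[-0.003,-0.035,0.003],[0.002,0.004,-0.26]],
    [[-0.005,-0.044,0.003],[0.002,0.006,-0.39]],
    [[-0.005,-0.044,0.003],[0.003,0.008,-0.455]],
    [[-0.005,-0.044,0.003],[0.003,0.008,-0.455]]
  ]
}}

```text
time: 13.9
ee_pos: [0.473, -0.2863, 0.2611]
eef_rot: [-0.106, 0.994, 0.0, 0.001]
ft_force: [0.5, -0.3, -0.6]
width: 0.0871
```

```bash
python3 - <<'E'
from h import *
goto([.473,-.286,.26],102.2)
c=snap('wrist','w13')
cv2.imwrite('pics/cw13.png',cv2.resize(c['pixels'][120:290,160:380],None,fx=3.4,fy=3.4,interpolation=cv2.INTER_CUBIC))
t=snap('top','t13')
cv2.imwrite('pics/ct13.png',cv2.resize(t['pixels'][160:280,220:380],None,fx=5,fy=5,interpolation=cv2.INTER_CUBIC))
E
```

```text
t 13.9 pos [ 0.473  -0.2863  0.2611] yang 102.19446146745338 F [ 0.4759 -0.336  -0.5902] w 0.08705063185271132 q7 2.329726400225745
shift [-0.      0.0003  0.0011] turn [-0.0001  0.0014 -0.0001] deg 0.08
```

View pics/w13.png

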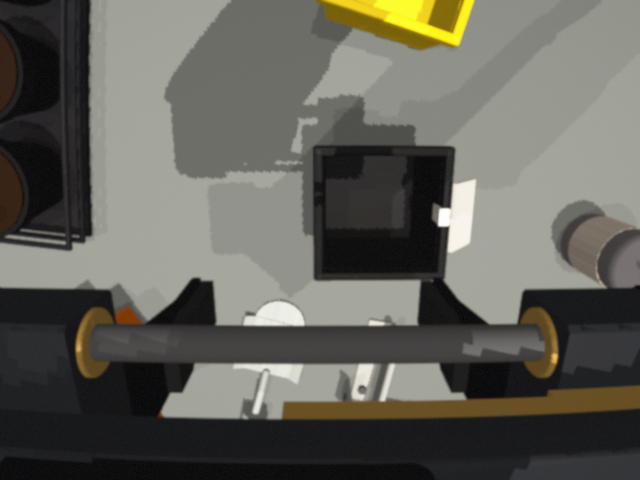

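View pics/ct13.png

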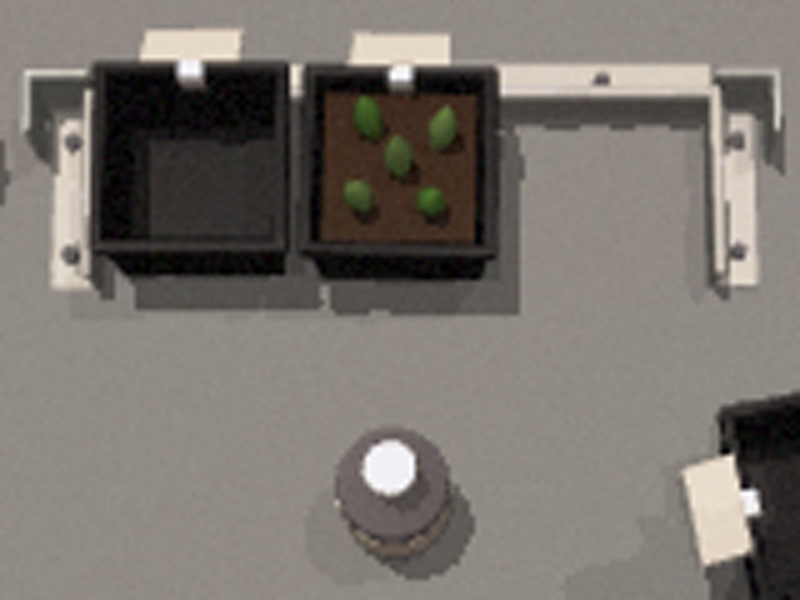

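```bash
python3 - <<'E'
from h import *
c=load('w13')
rim(c,[(314.5,147),(454,148),(443.5,279),(314.5,279)])
print(onz(c,462,216,.089))
E
```

```text
ctr [ 0.4627 -0.2331] edges [0.109  0.1097 0.1098 0.1095] ang a 102.08930035016766 ang b 12.351025755286942
[ 0.4496 -0.1665  0.089 ]
```

View pics/cw13.png

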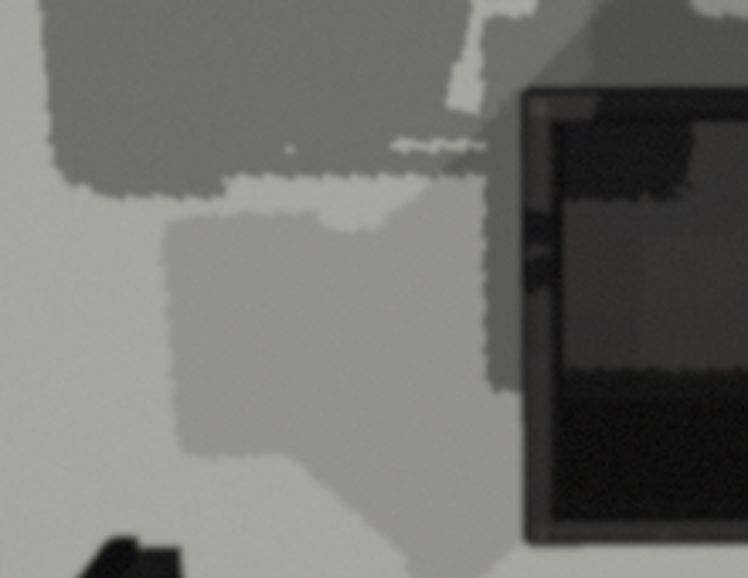

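```bash
python3 - <<'E'
from h import *
goto([.4736,-.2842,.082],102.1)
E
```

```text
t 14.0 pos [ 0.4732 -0.2858  0.261 ] yang 102.06853959647782 F [0.0057 0.9011 0.2326] w 0.08697586926322154 q7 2.326656039683921
shift [-0.0005  0.0015  0.179 ] turn [ 0.0001  0.0014 -0.0005] deg 0.09
```

>>> {"name": "step_arm", "arguments": {
  "increments": [
    [[0,0.001,0.03],[0,0.001,0]],
    [[0,0.0015,0.07],[0,0.001,0]],
    [[0,0.0015,0.11],[0,0.001,0]],
    [[0,0.0015,0.14],[0,0.001,0]],
    [[0,0.0015,0.14],[0,0.001,0]]
  ]
}}

```text
time: 14.5
ee_pos: [0.471, -0.2827, 0.1177]
eef_rot: [-0.105, 0.995, 0.001, -0.003]
ft_force: [-0.1, 0.3, -0.4]
width: 0.0868
```

```bash
python3 - <<'E'
from h import *
goto([.4736,-.2842,.082],102.1)
snap('wrist','w14')
E
```

```text
t 14.5 pos [ 0.471  -0.2827  0.1177] yang 102.01385392402628 F [-0.1265  0.2862 -0.3519] w 0.08676110401698489 q7 2.384414612659513
shift [-0.0024 -0.0022  0.0356] turn [ 0.0035 -0.0049 -0.0015] deg 0.36
```

View pics/w14.png

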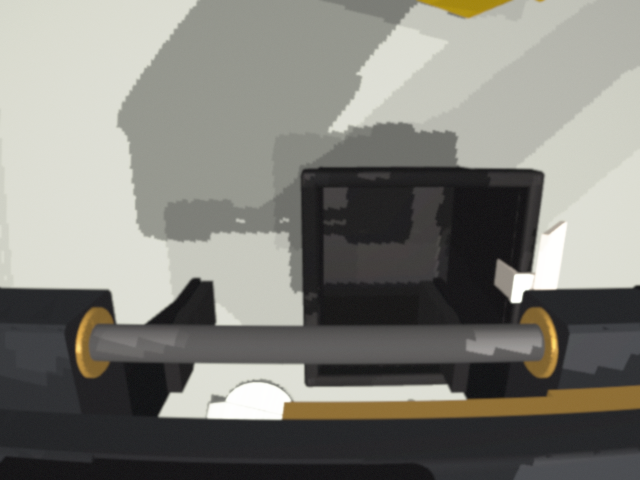

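>>> {"name": "step_arm", "arguments": {
  "increments": [
    [[-0.002,-0.002,0.02],[0.002,-0.003,0]],
    [[-0.002,-0.002,0.0355],[0.002,-0.003,0]],
    [[-0.002,-0.002,0.0355],[0.002,-0.003,0]]
  ]
}}

```text
time: 14.85
ee_pos: [0.4749, -0.285, 0.0854]
eef_rot: [-0.104, 0.995, -0.0, 0.0]
ft_force: [-0.3, -0.2, -0.2]
width: 0.0871
```

```bash
python3 - <<'E'
from h import *
goto([.4736,-.2842,.082],102.1)
E
```

```text
t 14.85 pos [ 0.4749 -0.285   0.0854] yang 101.98960848047973 F [-0.2595 -0.1671 -0.2454] w 0.08707618513647135 q7 2.4092926230556087
shift [0.0011 0.001  0.0034] turn [-0.0004  0.0008 -0.0019] deg 0.12
```

>>> {"name": "step_arm", "arguments": {
  "increments": [
    [[0.001,0.001,0.0034],[0,0,-0.002]],
    [[0.001,0.001,0.0034],[0,0,-0.002]],
    [[0.001,0.001,0.0034],[0,0,-0.002]],
    [[0.001,0.001,0.0034],[0,0,-0.002]],
    [[0.001,0.001,0.0034],[0,0,-0.002]]
  ],
  "hand": 1,
  "grip_force": 15
}}

```text
time: 15.35
ee_pos: [0.4739, -0.2843, 0.0823]
eef_rot: [-0.105, 0.994, -0.0, 0.001]
ft_force: [-0.8, -0.4, 0.2]
width: 0.0549
```

>>> {"name": "step_arm", "arguments": {
  "increments": [
    [[0,0,0],[0,0,0]],
    [[0,0,0],[0,0,0]],
    [[0,0,0],[0,0,0]],
    [[0,0,0],[0,0,0]],
    [[0,0,0],[0,0,0]]
  ]
}}

```text
time: 15.85
ee_pos: [0.4739, -0.2843, 0.0823]
eef_rot: [-0.105, 0.994, -0.0, 0.001]
ft_force: [0.7, 0.4, -0.0]
width: 0.015
```

>>> {"name": "step_arm", "arguments": {
  "increments": [
    [[0,0,0],[0,0,0]],
    [[0,0,0],[0,0,0]]
  ]
}}

```text
time: 16.05
ee_pos: [0.4738, -0.2844, 0.0823]
eef_rot: [-0.105, 0.994, -0.0, 0.001]
ft_force: [0.0, -0.2, -0.4]
width: 0.0078
```

```bash
python3 - <<'E'
from h import *
goto([.4736,-.2842,.082],102.1)
snap('wrist','w15')
E
```

```text
t 16.05 pos [ 0.4738 -0.2844  0.0823] yang 102.09935977100612 F [ 0.0351 -0.1696 -0.3796] w 0.007785483916599022 q7 2.412192083635045
shift [0.0002 0.0002 0.0003] turn [-0.0007  0.0012 -0.    ] deg 0.08
```

View pics/w15.png

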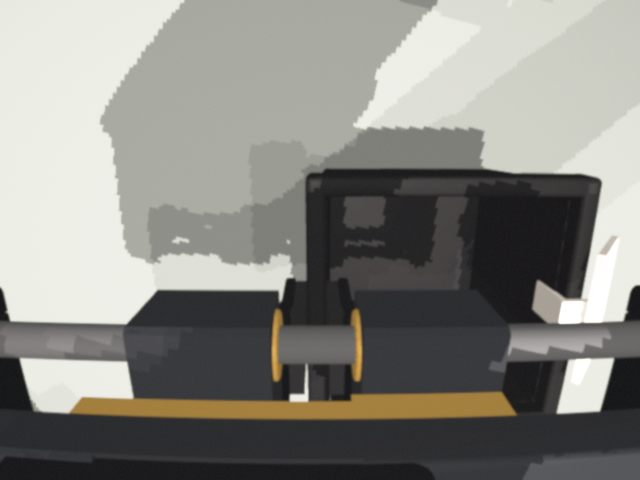

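>>> {"name": "step_arm", "arguments": {
  "increments": [
    [[0.006,0.0004,0],[0,0,0.12]],
    [[0.0124,0.0015,0],[0,0,0.24]],
    [[0.0183,0.0033,0],[0,0,0.36]],
    [[0.024,0.0059,0],[0,0,0.48]],
    [[0.0294,0.0091,0],[0,0,0.6]]
  ]
}}

```text
time: 16.6
ee_pos: [0.4428, -0.2815, 0.0823]
eef_rot: [0.196, 0.981, 0.0, 0.001]
ft_force: [0.6, -0.2, 0.6]
width: 0.008
```

>>> {"name": "step_arm", "arguments": {
  "increments": [
    [[0.006,0.0004,0],[0,0,0.12]],
    [[0.0124,0.0015,0],[0,0,0.24]],
    [[0.0183,0.0033,0],[0,0,0.36]],
    [[0.024,0.0059,0],[0,0,0.48]],
    [[0.0294,0.0091,0],[0,0,0.6]]
  ]
}}

```text
time: 17.1
ee_pos: [0.4191, -0.2616, 0.0823]
eef_rot: [0.479, 0.878, 0.0, 0.001]
ft_force: [0.0, -0.6, 0.4]
width: 0.0078
```

```bash
python3 - <<'E'
from h import *
goto([.4627-.052,-.2333-.0015,.082],1.7)
E
```

```text
t 17.1 pos [ 0.4191 -0.2616  0.0823] yang 32.76786375353258 F [ 0.0476 -0.5836  0.4213] w 0.007814261468913989 q7 1.2147951257494791
shift [0.027  0.0075 0.0002] turn [0.0014 0.0004 0.5422] deg 31.07
```

>>> {"name": "step_arm", "arguments": {
  "increments": [
    [[0.006,0.0004,0],[0,0,0.12]],
    [[0.0124,0.0015,0],[0,0,0.24]],
    [[0.0183,0.0033,0],[0,0,0.36]],
    [[0.024,0.0059,0],[0,0,0.48]],
    [[0.0269,0.0075,0],[0,0,0.542]]
  ]
}}

```text
time: 17.6
ee_pos: [0.411, -0.2343, 0.0823]
eef_rot: [0.698, 0.716, 0.001, 0.001]
ft_force: [0.3, -0.0, 0.1]
width: 0.0081
```

>>> {"name": "step_arm", "arguments": {
  "increments": [
    [[0,0,0],[0,0,0]]
  ]
}}

```text
time: 17.7
ee_pos: [0.4111, -0.2337, 0.0823]
eef_rot: [0.698, 0.716, 0.001, 0.0]
ft_force: [0.3, 0.2, 0.0]
width: 0.0078
```

```bash
python3 - <<'E'
from h import *
goto([.4627-.052,-.2333-.0015,.082],1.7)
c=snap('top','t16'); snap('wrist','w16')
cv2.imwrite('pics/ct16.png',cv2.resize(c['pixels'][160:290,280:440],None,fx=4.6,fy=4.6,interpolation=cv2.INTER_CUBIC))
E
```

```text
t 17.7 pos [ 0.4111 -0.2337  0.0823] yang 1.4629049157898422 F [0.2501 0.1556 0.0087] w 0.007756795016031484 q7 0.6043272680583945
shift [-0.0011 -0.0004  0.0003] turn [ 0.0021 -0.0008 -0.0041] deg 0.27
```

View pics/ct16.png

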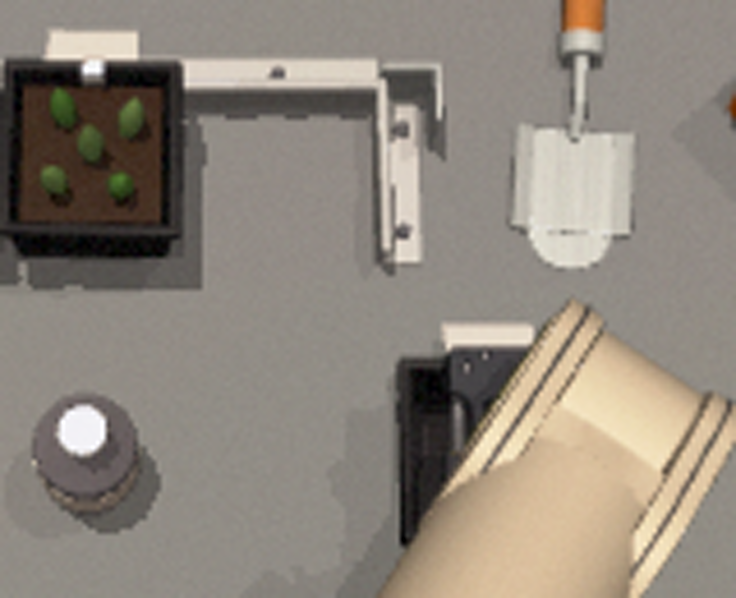

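View pics/w16.png

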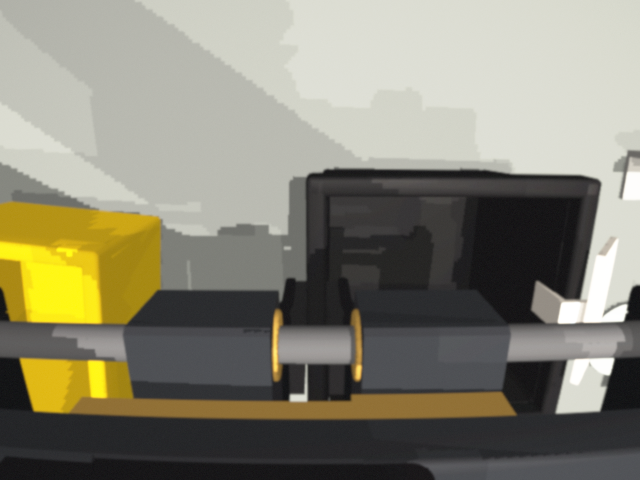

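```bash
python3 - <<'E'
from h import *
c=load('t16'); f=lambda x,y:(x/4.6+280-.39,y/4.6+160-.39)
for n,p,z in [('Pr front',(183,64),.095),('Pr back',(182,235),.095),('end in corner',(379,90),.038),('end in tip',(381,255),.038),('end out top tip',(392,255),.04),('fence in',(300,88),.038),('fence in2',(190,90),.038),('B left f',(399,358),.095),('B left b',(403,545),.095)]: print(n,onz(c,*f(*p),z))
c=load('t13'); f=lambda x,y:(x/5+220-.4,y/5+160-.4)
print('A');rim(c,[f(*p) for p in [(94,63),(289,64),(289,247),(95,248)]])
print('P');rim(c,[f(*p) for p in [(304,67),(498,67),(497,247),(306,248)]])
print('end L',onz(c,*f(96,95),.038),onz(c,*f(88,285),.038))
E
```

```text
Pr front [ 0.7002 -0.0412  0.095 ]
Pr back [ 0.5903 -0.0433  0.095 ]
end in corner [ 0.7053 -0.1689  0.038 ]
end in tip [ 0.5953 -0.1712  0.038 ]
end out top tip [ 0.595  -0.1781  0.04  ]
fence in [ 0.7052 -0.1176  0.038 ]
fence in2 [ 0.7017 -0.0464  0.038 ]
B left f [ 0.5168 -0.1776  0.095 ]
B left b [ 0.4022 -0.1809  0.095 ]
A
ctr [0.6444 0.1322] edges [0.1115 0.1081 0.1094 0.1092] ang a -88.37545066429315 ang b -177.1296578873272
P
ctr [0.6467 0.0131] edges [0.1112 0.1065 0.108  0.1069] ang a -88.19436373527817 ang b -178.013140189201
end L [0.6964 0.1976 0.038 ] [0.5803 0.1959 0.038 ]
```

```bash
python3 - <<'E'
from h import *
goto([.448,-.1092,.082],1.75)
E
```

```text
t 17.8 pos [ 0.411  -0.2342  0.0823] yang 1.5942924243498506 F [-0.4524  0.1253 -0.3359] w 0.007689796006273284 q7 0.6075359595976793
shift [0.124  0.0404 0.0005] turn [ 0.0021 -0.0004 -0.0027] deg 0.2
```

>>> {"name": "step_arm", "arguments": {
  "increments": [
    [[0.008,0.003,0],[0,0,-0.003]],
    [[0.024,0.008,0],[0,0,-0.003]],
    [[0.042,0.014,0],[0,0,-0.003]],
    [[0.06,0.02,0],[0,0,-0.003]],
    [[0.072,0.024,0],[0,0,-0.003]]
  ]
}}

```text
time: 18.3
ee_pos: [0.4335, -0.1603, 0.0824]
eef_rot: [0.695, 0.719, 0.001, 0.001]
ft_force: [-0.8, -1.1, -0.3]
width: 0.0077
```

```bash
python3 - <<'E'
from h import *
goto([.448,-.1092,.082],1.75)
E
```

```text
t 18.3 pos [ 0.4335 -0.1603  0.0824] yang 1.8801126027959805 F [-0.8209 -1.1356 -0.2747] w 0.00767781081595764 q7 0.4059416185243173
shift [0.0506 0.0162 0.0005] turn [ 0.0022 -0.0005  0.0023] deg 0.18
```

>>> {"name": "step_arm", "arguments": {
  "increments": [
    [[0.01,0.003,0],[0,0,0.002]],
    [[0.026,0.008,0],[0,0,0.002]],
    [[0.04,0.013,0],[0,0,0.002]],
    [[0.0505,0.016,0],[0,0,0.002]],
    [[0.0505,0.016,0],[0,0,0.002]]
  ]
}}

```text
time: 18.8
ee_pos: [0.4481, -0.1077, 0.0825]
eef_rot: [0.695, 0.719, 0.001, 0.0]
ft_force: [0.1, 0.0, 0.1]
width: 0.0079
```

>>> {"name": "step_arm", "arguments": {
  "increments": [
    [[0,0.004,0],[0,0,0]],
    [[0,0.014,0],[0,0,0]],
    [[0,0.028,0],[0,0,0]],
    [[0,0.036,0],[0,0,0]],
    [[0,0.04,0],[0,0,0]]
  ]
}}

```text
time: 19.3
ee_pos: [0.4887, -0.1069, 0.0824]
eef_rot: [0.695, 0.719, 0.001, 0.001]
ft_force: [-2.4, 0.6, 2.0]
width: 0.0078
```

```bash
python3 - <<'E'
from h import *
goto([.600,-.1045,.082],1.75)
snap('wrist','w17');c=snap('top','t17')
cv2.imwrite('pics/ct17.png',cv2.resize(c['pixels'][160:290,280:440],None,fx=4.6,fy=4.6,interpolation=cv2.INTER_CUBIC))
E
```

```text
t 19.3 pos [ 0.4887 -0.1069  0.0824] yang 1.9108372487802863 F [-2.3892  0.5749  2.0291] w 0.007763742101134798 q7 0.33743136994045764
shift [-0.0013  0.1113  0.0006] turn [0.0016 0.0001 0.0028] deg 0.18
```

View pics/ct17.png

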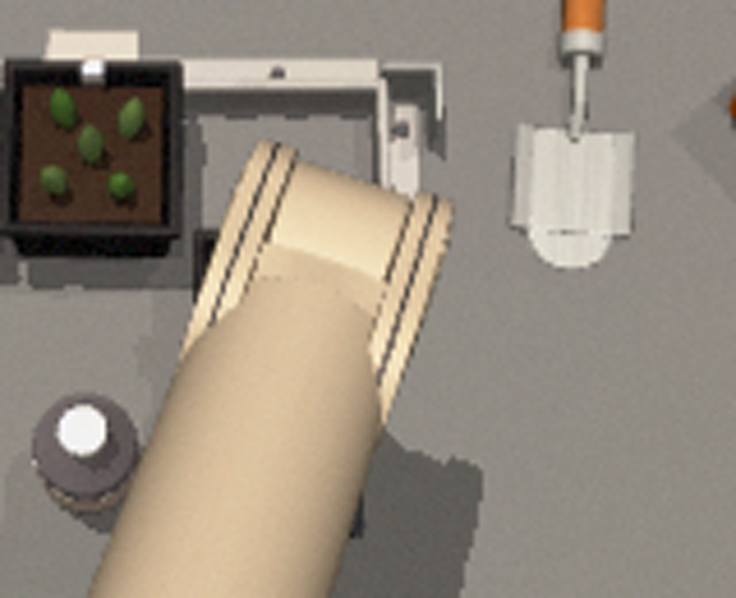

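View pics/w17.png

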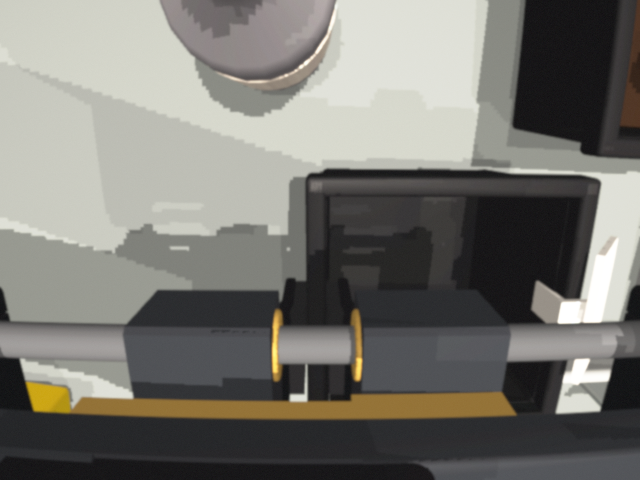

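```bash
python3 - <<'E'
from h import *
c=load('w17')
print(onz(c,588,154,.095),onz(c,637,155,.095))
a=onz(c,307,173,.095);b=onz(c,600,178,.095);print('B',a,b,np.degrees(np.arctan2(b[1]-a[1],b[0]-a[0])))
E
```

```text
[ 0.5855 -0.0387  0.095 ] [ 0.6057 -0.0379  0.095 ]
B [ 0.4826 -0.05    0.095 ] [ 0.5922 -0.0473  0.095 ] 1.4438393861076926
```

>>> {"name": "step_arm", "arguments": {
  "increments": [
    [[0,0.005,0],[0,0,0.002]],
    [[0,0.016,0],[0,0,0.002]],
    [[0,0.03,0],[0,0,0.002]],
    [[0,0.044,0],[0,0,0.002]],
    [[0,0.052,0],[0,0,0.002]]
  ]
}}

```text
time: 19.9
ee_pos: [0.5419, -0.1049, 0.0825]
eef_rot: [0.696, 0.718, 0.001, 0.001]
ft_force: [-2.6, -0.4, 1.2]
width: 0.0078
```

>>> {"name": "step_arm", "arguments": {
  "increments": [
    [[0,0.005,0],[0,0,0]],
    [[0,0.014,0],[0,0,0]],
    [[0,0.022,0],[0,0,0]],
    [[0,0.028,0],[0,0,0]],
    [[0,0.03,0],[0,0,0]]
  ]
}}

```text
time: 20.4
ee_pos: [0.5725, -0.1039, 0.0826]
eef_rot: [0.696, 0.718, 0.001, 0.001]
ft_force: [-1.6, 0.2, 2.0]
width: 0.0078
```

```bash
python3 - <<'E'
from h import *
goto([.600,-.1035,.082],1.75)
snap('wrist','w18')
E
```

```text
t 20.4 pos [ 0.5725 -0.1039  0.0826] yang 1.8401476963743308 F [-1.5692  0.1751  1.9889] w 0.007776111819581223 q7 0.394454652073104
shift [-0.0005  0.0275  0.0007] turn [0.0029 0.0005 0.0016] deg 0.19
```

View pics/w18.png

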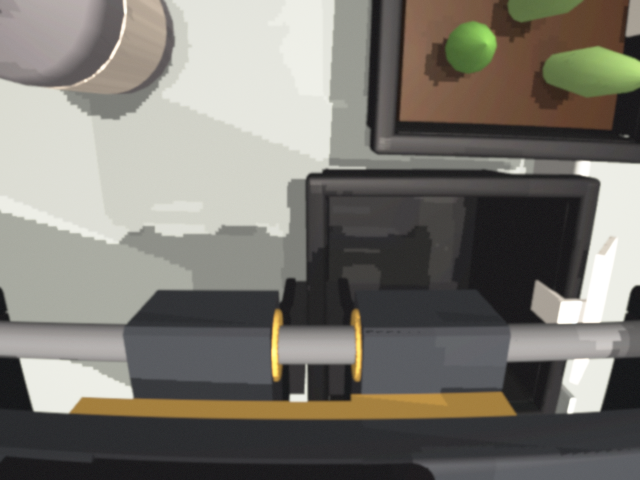

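>>> {"name": "step_arm", "arguments": {
  "increments": [
    [[0,0.004,0],[0,0,0.001]],
    [[0,0.01,0],[0,0,0.001]],
    [[0,0.016,0],[0,0,0.001]],
    [[0,0.02,0],[0,0,0.001]],
    [[0,0.02,0],[0,0,0.001]]
  ]
}}

```text
time: 20.95
ee_pos: [0.5933, -0.1031, 0.0826]
eef_rot: [0.696, 0.718, 0.001, 0.002]
ft_force: [-0.1, 0.3, -1.4]
width: 0.0076
```

>>> {"name": "step_arm", "arguments": {
  "increments": [
    [[0,0.0015,0],[0,0,0]],
    [[0,0.003,0],[0,0,0]],
    [[0,0.003,0],[0,0,0]]
  ]
}}

```text
time: 21.25
ee_pos: [0.5964, -0.103, 0.0826]
eef_rot: [0.696, 0.718, 0.001, 0.002]
ft_force: [-0.7, -0.3, 0.2]
width: 0.008
```

>>> {"name": "step_arm", "arguments": {
  "increments": [
    [[0,0.001,0],[0,0,0]],
    [[0,0.002,0],[0,0,0]],
    [[0,0.002,0],[0,0,0]]
  ]
}}

```text
time: 21.55
ee_pos: [0.5985, -0.1029, 0.0826]
eef_rot: [0.696, 0.718, 0.001, 0.002]
ft_force: [-1.7, -0.4, 1.0]
width: 0.008
```

>>> {"name": "step_arm", "arguments": {
  "increments": [
    [[0,0.001,0],[0,0,0]],
    [[0,0.0015,0],[0,0,0]],
    [[0,0.0015,0],[0,0,0]]
  ]
}}

```text
time: 21.85
ee_pos: [0.6001, -0.1029, 0.0826]
eef_rot: [0.696, 0.718, 0.001, 0.002]
ft_force: [-1.9, 0.4, 0.0]
width: 0.0075
```

>>> {"name": "step_arm", "arguments": {
  "increments": [
    [[0,0.001,0],[0,0,0]],
    [[0,0.0015,0],[0,0,0]],
    [[0,0.0015,0],[0,0,0]]
  ]
}}

```text
time: 22.15
ee_pos: [0.6007, -0.103, 0.0825]
eef_rot: [0.696, 0.718, 0.001, 0.001]
ft_force: [-7.3, -0.3, 4.9]
width: 0.008
```

>>> {"name": "step_arm", "arguments": {
  "increments": [
    [[0,0.001,0],[0,0,0]],
    [[0,0.0015,0],[0,0,0]],
    [[0,0.0015,0],[0,0,0]]
  ]
}}

```text
time: 22.45
ee_pos: [0.6007, -0.103, 0.0824]
eef_rot: [0.696, 0.718, -0.0, -0.001]
ft_force: [-10.1, 1.1, 7.7]
width: 0.0079
```

>>> {"name": "step_arm", "arguments": {
  "increments": [
    [[0,0,0],[0,0,0]],
    [[0,0,0],[0,0,0]]
  ]
}}

```text
time: 22.65
ee_pos: [0.6006, -0.103, 0.0824]
eef_rot: [0.696, 0.718, -0.0, -0.001]
ft_force: [-3.7, 0.3, 2.3]
width: 0.0076
```

>>> {"name": "step_arm", "arguments": {
  "increments": [
    [[0,0,0],[0,0,0]],
    [[0,0,0],[0,0,0]],
    [[0,0,0],[0,0,0]]
  ],
  "hand": 0
}}

```text
time: 22.95
ee_pos: [0.601, -0.1029, 0.0824]
eef_rot: [0.696, 0.718, -0.0, -0.0]
ft_force: [0.6, -0.1, 0.3]
width: 0.0243
```

>>> {"name": "step_arm", "arguments": {
  "increments": [
    [[0,0,-0.01],[0,0,0]],
    [[0,0,-0.03],[0,0,0]],
    [[0,0,-0.07],[0,0,0]],
    [[0,0,-0.12],[0,0,0]],
    [[0,0,-0.17],[0,0,0]]
  ]
}}

```text
time: 23.45
ee_pos: [0.6007, -0.1031, 0.255]
eef_rot: [0.696, 0.718, -0.0, -0.0]
ft_force: [1.4, 0.3, 0.0]
width: 0.0429
```

```bash
python3 - <<'E'
from h import *
goto([.45,-.1,.3],1.75)
snap('wrist','w19')
E
```

```text
t 23.45 pos [ 0.6007 -0.1031  0.255 ] yang 1.7488145302639384 F [1.3947 0.3109 0.014 ] w 0.04286838250564546 q7 0.3194802758440825
shift [ 0.0077 -0.1506 -0.0449] turn [-0.0005 -0.     -0.    ] deg 0.03
```

View pics/w19.png

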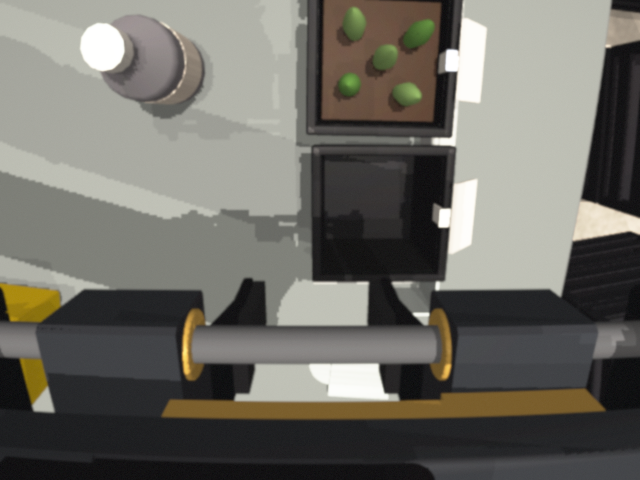

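Withdraw back toward the robot, raised, for a clear top view.

>>> {"name": "step_arm", "arguments": {
  "increments": [
    [[0,-0.02,-0.02],[0,0,0]],
    [[0.005,-0.05,-0.04],[0,0,0]],
    [[0.01,-0.09,-0.05],[0,0,0]],
    [[0.01,-0.13,-0.05],[0,0,0]],
    [[0.01,-0.16,-0.05],[0,0,0]]
  ]
}}

```text
time: 24.0
ee_pos: [0.4413, -0.0997, 0.3129]
eef_rot: [0.697, 0.718, 0.004, 0.004]
ft_force: [0.7, -0.0, -0.6]
width: 0.0434
```

>>> {"name": "step_arm", "arguments": {
  "increments": [
    [[-0.03,0,0],[0,0,0]],
    [[-0.07,0,0],[0,0,0]],
    [[-0.11,0,0],[0,0,0]],
    [[-0.15,0,0],[0,0,0]],
    [[-0.17,0,0],[0,0,0]]
  ]
}}

```text
time: 24.5
ee_pos: [0.4454, -0.2733, 0.314]
eef_rot: [0.698, 0.716, 0.005, 0.005]
ft_force: [0.5, 0.4, -0.0]
width: 0.0436
```

```bash
python3 - <<'E'
from h import *
c=snap('top','t20'); s=snap('side','s20')
a=load('top0')['pixels']
cv2.imwrite('pics/ct20.png',cv2.resize(c['pixels'][150:290,170:430],None,fx=3,fy=3,interpolation=cv2.INTER_CUBIC))
goto([.45,-.1,.3],1.75)
E
```

```text
t 24.6 pos [ 0.4454 -0.2729  0.3135] yang 1.4009493974596325 F [-0.6784 -0.4766 -0.0109] w 0.04366245736803362 q7 0.5554137913244149
shift [0.1728 0.0087 0.0133] turn [ 0.0122  0.0015 -0.0061] deg 0.79
```

View pics/ct20.png

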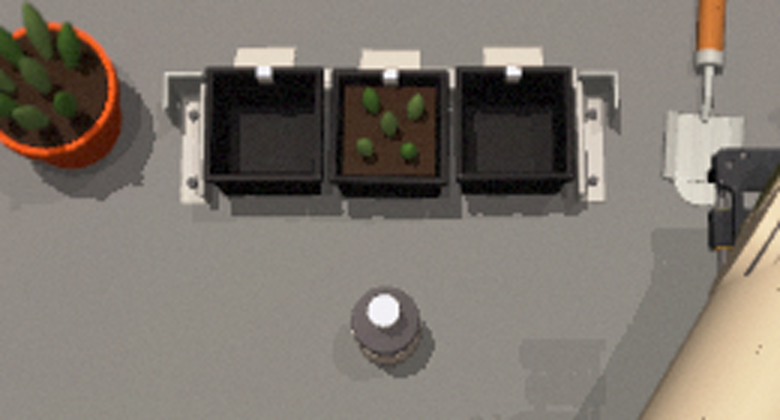

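View pics/s20.png

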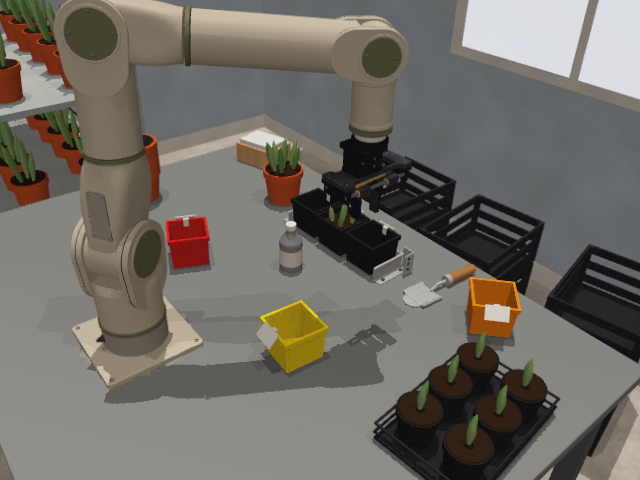

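```bash
python3 - <<'E'
from h import *
c=load('t20'); f=lambda x,y:(x/3+170-.33,y/3+150-.33)
for n,q in [('A',[(206,68),(323,68),(323,180),(207,181)]),('P',[(333,70),(448,70),(447,180),(334,180)]),('B',[(457,68),(573,68),(573,180),(458,181)])]: print(n); rim(c,[f(*p) for p in q])
for n,p in [('A',(265,57)),('P',(390,58)),('B',(513,57))]: print('lab',n,onz(c,*f(*p),.089))
a=load('top0')['pixels'].astype(int); d=np.abs(a-c['pixels']).max(2)
for n,(x0,x1,y0,y1) in dict(planted=(284,316,176,212),bottle=(286,312,244,272),tulip=(160,212,150,208),trowelhandle=(395,415,135,190)).items(): print(n,d[y0:y1,x0:x1].mean(),(d[y0:y1,x0:x1]>40).sum())
E
```

```text
A
ctr [0.6432 0.1322] edges [0.1115 0.1103 0.109  0.1112] ang a -88.11969085526039 ang b -177.0346817527913
P
ctr [0.6459 0.0131] edges [0.1098 0.1084 0.1064 0.1083] ang a -88.34736529254305 ang b -178.16687017016068
B
ctr [ 0.6501 -0.1054] edges [0.1112 0.1107 0.1087 0.1114] ang a -88.06907359598387 ang b -178.79993547244672
lab A [0.7116 0.1359 0.089 ]
lab P [0.7141 0.0159 0.089 ]
lab B [ 0.7186 -0.1023  0.089 ]
planted 5.106770833333333 0
bottle 4.604395604395604 0
tulip 5.316644562334218 0
trowelhandle 5.5618181818181816 0
```

```bash
python3 -c "
from bench import r
print(r.close_job())"
```

```text
the job is handed in; nothing more can be done
None
```

Both empty pots now stand against the front lip, one on each side of the planted pot, with their labels facing out to the aisle. I handed the job in at about 24.6 s.

I gripped each pot by the rim opposite its label and turned it about 96–100° on the bench. I then slid it into its bay until it touched the fence, let it relax and released it. The highest contact force at the fence was about 12 N.

**Last checks, from the final top view:**
- **Position:** The pot axes are 119 mm on either side of the planted pot and within about 1–2 mm of its line along the fence. The rim gaps on each side are roughly 6–8 mm.
- **Squareness:** The outer rim edges read about 1.9°. The planted pot reads 1.65°, and the lip about 1.7–1.8° from the wrist camera and top view.
- **Things left alone:** The planted pot, bottle, tulip pot and trowel handle match the first picture, with no changed pixels. The gripper hid part of the trowel blade in this view.

**Disagreements:**
- The top and wrist cameras differed by about 3–5 mm sideways. I took values between the two and confirmed the gaps in both views.
- While moving the left pot (pot_a), one force reading jumped to about 19 N for a moment after a quick stop and then went. I moved more slowly after that, and the later pictures showed no harm.

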